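# Clear the jammed spool hub from the feed chute

## Task

A spool hub has run too far down the feed chute and is caught under the two keeper strips at the low end. Loosen the wing screw on the gate collar (counter-clockwise), push the gate all the way up its guide bar, nudge the hub back up the chute until it is clear of the strips, then lift it out and stand it upright in the steel tray, leaving the gate at the top and the screw loose. Do not disturb the jar, tin or pencil block.

Things in the scene. Friction and masses are not known exactly. Their poses are not given: they have to be found in the camera images.
- chute: Sloping aluminium feed chute on a board. Origin: middle of its floor, 45 mm above the table. Its y runs uphill (slope 0.14 rad), x across, z square to the floor; the other entries use this frame, in mm. Floor 68 wide, 270 long (y -135 to 135). Side rails 12 high, 56 apart inside. End stop 11 high at y -135 to -129.
- keeper_slot (a point): Middle of the upper ends of the two steel keeper strips (chute x 0, y -85, z 14). The strips run from y -130 to y -85 on the rails, undersides 12 and tops 16 above the floor, and overhang the channel, leaving an open slot 36 wide between them (x -18 to 18).
- bar_mid (a point): Middle of the guide bar's centre line: a 12 mm square steel bar parallel to chute y at chute x -95, z 28, on the side nearer the robot. A flat key strip 6.5 wide lies along its top (top at z 37, one small lug to z 43 by the collar). A post holds each end (y -125 and 125; 20 wide in x, 10 thick); but for the collar nothing there stands above z 43.
- screw_wing (a point): Centre of the black wing of the screw that stands on the gate collar, at chute x -95, z 68. The wing is an upright bar 38 mm long (this point's x axis), 9 thick (its y), 24 high (12 above and below this point). z is the screw's axis, square to the chute floor. The collar's top is 22 below this point.
- screw (a joint): Angle of the wing screw in rad, 0 = tight; it starts between 0 and 0.25. Grows counter-clockwise seen from above, stop at 1.5. Below about 0.7 its dog point locks the gate at the low end of its bar (holds 40 N); from 0.85 the gate is loose. Turning it takes about 0.12 N m; it stays where it is left. The wing's direction from chute x towards y is this angle - 0.65.
- gate_arm (a point): Point on the centre line of the gate arm, between collar and chute: a place to push (chute x -41, z 28, y = -70 mm + gate travel). The arm is a steel bar along chute x from the collar across the chute to x 28, 8 thick along y, 12 high (z 22 to 34). The collar is a dark steel cylinder round the bar, diameter 36, 26 long.
- hub_center (a point): Centre, half-way up, of the jammed loose grey spool hub, 54 mm high: foot flange 52 in diameter, 8 thick, plain solid barrel 28 in diameter above it. z is its axis. Standing in the chute its centre is 27 above the floor. It starts near chute y -98, flange under the strips; clear of them above y -59. 60 to 110 g; stays on the slope where left.
- gate (a joint): Travel of the gate up its bar in m: 0 at the low end of its travel (the start), 0.14 at the upper stop (all the way up). With the screw loose it takes about 3 N to push and stays where it is left.
- tray: Open square steel tray, fixed, 130 mm outside, walls 4 mm thick and 22 mm high, floor 4 mm thick. Origin: centre of its underside, on the table. It stands to the left or to the right of the chute.
- caddy: Fixed wooden pencil block, 110 mm square and 35 mm high, with short rods standing up to 95 mm above the table; it stands on the other side from the tray. Origin: centre of its underside. Not to be touched.
- jar: Small amber jar, 52 mm in diameter, 60 mm high, loose, standing near the work. Origin: centre of its underside. Leave alone.
- tin: Plain steel tin, 60 mm in diameter, 45 mm high, loose, standing near the work. Origin: centre of its underside. Leave alone.
There are look-alikes about, which are no part of the job. Leave any blue or yellow look-alike of the part that bears hub_center alone.

How it is judged:
By the outcome, as a careful person would: the job done as asked, in the order asked, and still so for the second after the job is handed in, with the robot touching nothing.
It also fails if it takes over 64 s, if anything falls off the work surface, if the arm or the gripper's body presses on something with over 40 N, if the wrist force passes 120 N, or if a joint passes its speed limit or range.

## Robot

A 6-joint arm with a two-finger parallel gripper is mounted at the origin on the work surface. World frame = base frame: x ahead of the robot, y to its left, z up, the work surface at z = 0. Lengths are in m, angles in degrees, forces in N, time in s.
With the tool pointing down it reaches from about 0.35 to 0.875 m from the base axis. Payload 4.2 kg.
Tool frame: the origin (TCP) lies midway between the tips of the shut fingers; the grasp point (between the pads) lies 19 mm behind it (hold_point_z is the z of the grasp point in the tool frame, in m); z points along the fingers, y is the direction in which the jaws open and shut (so a half turn about z gives the same grasp; the last joint's range is limited). The gripper opens to 87 mm and grips with 3 to 60 N. Pads are 19 mm wide; open, the fingers measure 117 mm over their backs; the gripper's body (75 mm by 190 mm) begins 51 mm behind the grasp point.
Start: joints at [85.348, 22.042, 0.453, 0, -68.411, -14.817], TCP at [0.208, 0.589, 0.189] pointing down, gripper open.
Joint ranges: [-179.83, 179.83], [-69.29, 118.12], [-61.27, 80.66], [-181.25, 117.63], [-171.15, -9.14], [-177.46, 177.46]. Speed limits (degrees/s): [159.86, 159.86, 180, 180, 180, 180].

## Interface

Orientations are given as a 3x3 rotation matrix whose columns are the frame's x, y, z axes.
In Python, from station import * gives the robot as it stands. The module is installed in compiled form; this text tells all that it offers.
- The arm moves only by the tool jog_arm, never from a script. Its argument "moves" is a list of rows, each a list of 7 numbers: the closure, from -1 (fully open) to 1 (shut), then the shift along the tool's x, y, z in m, then the turn, a rotation vector about the tool's x, y, z in rad. In form: [[gripper, x, y, z, wx, wy, wz], ...]. A call has exactly 10 rows; each row is the pose to reach, as a shift and turn from the pose commanded when the call began, along the tool's axes at that moment; what a row does not reach only later rows make up. A row lasts 1/12 s, in which the tool goes at most 41.7 mm and 7.16 degrees, less where a joint would pass 70% of its speed; a pose out of reach is approached as far as the arm can. A call with a gripper value outside its range is refused whole. The fingers move at their own pace and stop on an object; the grip force is fixed at half the most. Time passes only in rows, so rows that repeat a pose let the fingers close, or fill a call up. It gives the time, the measured TCP pose, the force and the opening at its end, in the units of the state.
- sense(): the state, without advancing time (a new reading comes with each control period).
- capture(name): name is "side" or "top" or "wrist"; returns a dict with "frame" (400x640x3 uint8, red, green, blue), "fov_y" (degrees; the focal length in pixels is half the picture's height over the tangent of half this angle, whatever the lens; pixels are square), "cx", "cy" (the principal point, pixels), "world_from_camera" (4x4, takes a point from camera to world coordinates). Camera axes: x right, y down, z forward; pixel columns grow to the right and rows downward; lengths in m; the calibration is good to about 2 mm. A picture is of the moment at which its call begins. There is no depth.
- finish_job(): hands the job in, once; it reports no verdict.
The state is a dict: "time_s": time; "joints": joint angles; "joint_velocities": joint speeds; "effort": joint torques, N m; "tcp_pos": TCP position; "ee_rot": TCP orientation; "wrist_force": force on the tool from outside, world axes, zero at the start; "moment": the same for the moment, N m; "gripper_width": opening from 0.0 (shut) to 1.0 (fully open).
Only numpy, scipy, OpenCV 4.12 (cv2) and the standard library are available. Lean on these libraries where they do the work, as an engineer would, in place of code of your own. Each camera call takes 0.05 s, during which the arm holds its last target.

## Working session

There is one attempt and no reset: what is moved stays moved. The work goes in short steps, Python scripts to look and compute and a tool call to move; the robot and the scene stay as the last step left them, time stands still between calls to the robot, and variables do not carry over. Pictures are saved under pics/ and viewed, and the job is handed in when it is done.

Besides the shell and the picture viewer there is one more tool, called after "Emit:" as a command line: name --pt "numbers of a row" for each row, then --argument value for the rest. jog_arm: Moves the arm, as the interface text tells. Its arguments: {"type":"object","properties":{"moves":{"type":"array"}},"required":["moves"]}

```bash
mkdir -p pics; cat > h.py <<'E'
from station import *
import numpy as np, cv2
def snap(n,tag):
    c=capture(n); cv2.imwrite(f'pics/{tag}.png',c['frame'][:,:,::-1]); np.save(f'pics/{tag}.npy',c,allow_pickle=True); return c
def load(tag): return np.load(f'pics/{tag}.npy',allow_pickle=True).item()
def ray(c,u,v):
    f=c['frame'].shape[0]/2/np.tan(np.radians(c['fov_y'])/2)
    T=c['world_from_camera']; d=T[:3,:3]@np.array([(u-c['cx'])/f,(v-c['cy'])/f,1]); return T[:3,3],d/np.linalg.norm(d)
def onz(c,u,v,z):
    o,d=ray(c,u,v); return o+d*(z-o[2])/d[2]
def proj(c,p):
    f=c['frame'].shape[0]/2/np.tan(np.radians(c['fov_y'])/2)
    T=c['world_from_camera']; q=T[:3,:3].T@(np.array(p)-T[:3,3]); return np.array([c['cx']+f*q[0]/q[2],c['cy']+f*q[1]/q[2]])
def two(c1,p1,c2,p2):
    o1,d1=ray(c1,*p1);o2,d2=ray(c2,*p2)
    A=np.stack([d1,-d2],1);s=np.linalg.lstsq(A,o2-o1,rcond=None)[0]
    a=o1+d1*s[0];b=o2+d2*s[1]; return (a+b)/2,np.linalg.norm(a-b)
E
python3 - <<'E'
from h import *
for n in('side','top','wrist'):
    c=snap(n,n+'0'); print(n,c['fov_y'],c['cx'],c['cy'],np.round(c['world_from_camera'],3).tolist())
s=sense(); print(s)
E
```

```text
side 56.477578665685016 313.52084755287456 193.51373561370514 [[0.96, -0.138, 0.242, 0.366], [-0.278, -0.454, 0.847, -0.799], [-0.007, -0.881, -0.474, 0.55], [0.0, 0.0, 0.0, 1.0]]
top 46.477371698763626 312.1356782670745 194.02559668798202 [[-0.01, -0.994, 0.107, 0.452], [-1.0, 0.011, 0.005, -0.007], [-0.006, -0.107, -0.994, 1.42], [0.0, 0.0, 0.0, 1.0]]
wrist 64.48353196758315 320.5965376765311 200.6762889352721 [[-0.333, -0.904, -0.269, 0.282], [-0.943, 0.32, 0.093, 0.563], [0.002, 0.285, -0.959, 0.383], [0.0, 0.0, 0.0, 1.0]]
{'time_s': 0.15, 'joints': array([ 8.53496294e+01,  2.20797347e+01,  3.98185694e-01, -1.83231884e-02,
       -6.84129043e+01, -1.48153968e+01]), 'joint_velocities': array([ 0.02422851, -0.16289171,  0.11099599,  0.23932271, -0.05186536,
        0.03585719]), 'effort': array([-2.06139484e-04, -3.91050804e+01,  1.87587279e+01,  4.22238261e+00,
        1.23689353e-02, -1.37469979e-04]), 'tcp_pos': array([0.20812025, 0.58878837, 0.18852918]), 'ee_rot': array([[ 9.42801494e-01, -3.33354403e-01, -4.30042765e-04],
       [-3.33354653e-01, -9.42800113e-01, -1.61896704e-03],
       [ 1.34245424e-04,  1.66972130e-03, -9.99998597e-01]]), 'wrist_force': array([ 0.09073478, -0.28360955, -0.93632299]), 'moment': array([ 0.0002338 , -0.05129807,  0.05023638]), 'gripper_width': 1.0004050366429753}
```

View pics/side0.png

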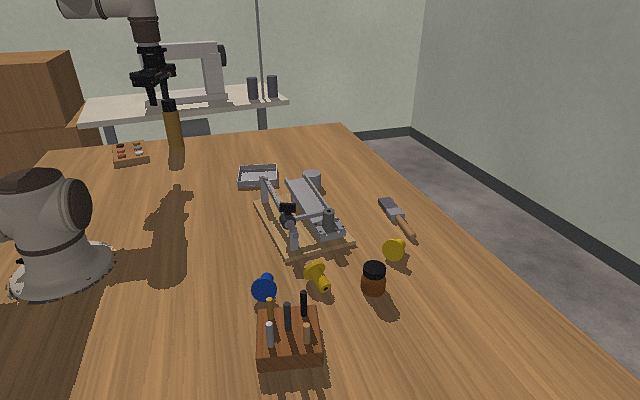

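View pics/top0.png

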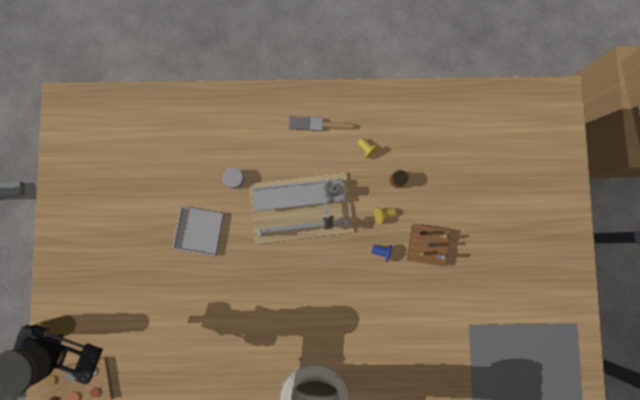

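View pics/wrist0.png

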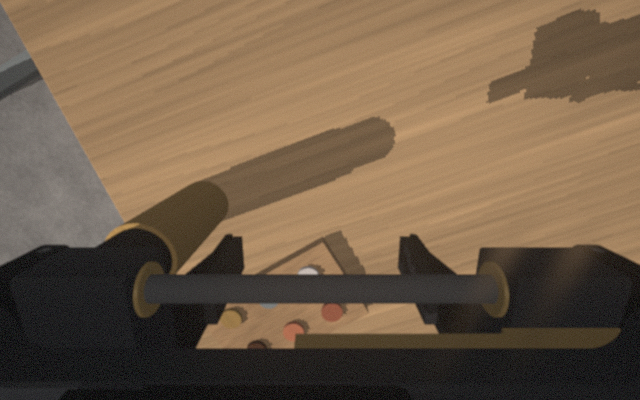

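The side and top views show the chute near top px (300,205), with its low end, hub and gate on the right (world -y). The tray is at (200,231), the caddy at (430,245), the jar at (400,178) and the tin at (233,178). The wrist view is away from the work. I'll zoom in on the chute.

```bash
python3 - <<'E'
from h import *
c=load('top0'); f=c['frame'][:,:,::-1]
cv2.imwrite('pics/topz.png',cv2.resize(f[160:265,165:365],None,fx=4,fy=4,interpolation=cv2.INTER_CUBIC))
c=load('side0'); f=c['frame'][:,:,::-1]
cv2.imwrite('pics/sidez.png',cv2.resize(f[150:270,225:365],None,fx=5,fy=5,interpolation=cv2.INTER_CUBIC))
E
```

```text
(no output)
```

View pics/topz.png

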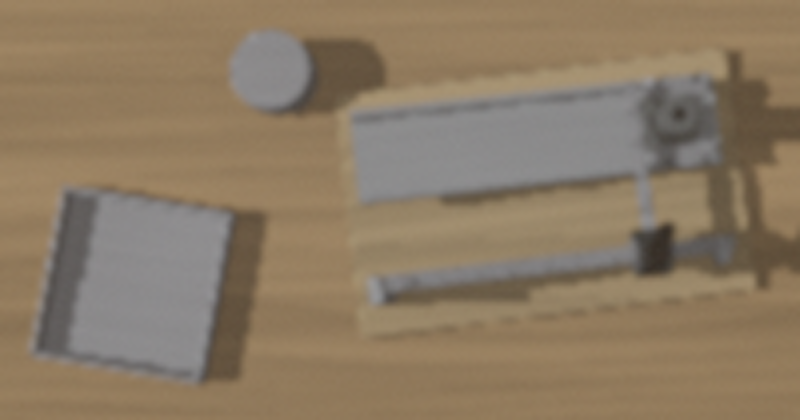

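View pics/sidez.png

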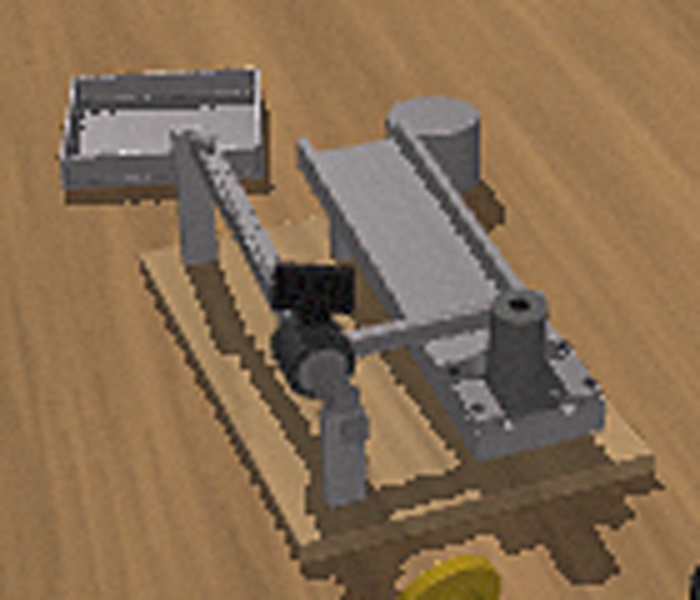

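The top zoom shows the floor's four corners, the bar posts and the tray corners. From these I'll work out a rough chute pose, so I can bring the wrist camera over it.

```bash
python3 - <<'E'
from h import *
c=load('top0'); g=lambda u,v,z: onz(c,165+u/4,160+v/4,z)
ca=np.cos(.14);sa=np.sin(.14)
A=g(352,112,.064+.012);B=g(358,201,.064+.012);C=g(716,76,.026+.014);D=g(720,165,.026+.014)
print(A,B,C,D,np.linalg.norm(A-B),np.linalg.norm(A-C))
yd=((A+B)-(C+D))[:2]; yaw=np.arctan2(-yd[0],yd[1]); print('yaw',yaw, (A+B+C+D)/4)
t=[g(65,190,.022),g(233,210,.022),g(202,382,.022),g(33,353,.022)]; t=np.array(t);print('tray',t,t.mean(0))
print('tin',g(271,70,.045))
E
```

```text
[0.61607479 0.17208069 0.076     ] [0.55118198 0.1675153  0.076     ] [ 0.64458456 -0.09521526  0.04      ] [ 0.57779177 -0.09702166  0.04      ] 0.065053203285466 0.2712119728392512
yaw 0.10327203530423028 [0.59740828 0.03683977 0.058     ]
tray [[0.56581691 0.39554455 0.022     ]
 [0.54937644 0.26862168 0.022     ]
 [0.42125746 0.29043009 0.022     ]
 [0.44399969 0.41705196 0.022     ]] [0.49511263 0.34291207 0.022     ]
tin [0.65207202 0.23678268 0.045     ]
```

Emit:
jog_arm --pt "-1 0.025 0.027 -0.007 0 0 0" --pt "-1 0.05 0.055 -0.014 0 0 0" --pt "-1 0.075 0.082 -0.02 0 0 0" --pt "-1 0.1 0.11 -0.027 0 0 0" --pt "-1 0.125 0.137 -0.034 0 0 0" --pt "-1 0.15 0.165 -0.04 0 0 0" --pt "-1 0.175 0.192 -0.046 0 0 0" --pt "-1 0.2 0.22 -0.052 0 0 0" --pt "-1 0.22 0.245 -0.056 0 0 0" --pt "-1 0.22 0.245 -0.056 0 0 0"

```text
time_s: 0.98
tcp_pos: [0.3347, 0.2808, 0.2465]
ee_rot: [[0.941, -0.337, 0.001], [-0.337, -0.941, 0.001], [0.0, -0.001, -1.0]]
wrist_force: [-0.3, 0.5, 0.6]
gripper_width: 0.999
```

Emit:
jog_arm --pt "-1 0.025 0.027 -0.007 0 0 0" --pt "-1 0.05 0.055 -0.014 0 0 0" --pt "-1 0.075 0.082 -0.02 0 0 0" --pt "-1 0.1 0.11 -0.027 0 0 0" --pt "-1 0.125 0.137 -0.034 0 0 0" --pt "-1 0.15 0.165 -0.04 0 0 0" --pt "-1 0.175 0.192 -0.046 0 0 0" --pt "-1 0.2 0.22 -0.052 0 0 0" --pt "-1 0.22 0.245 -0.056 0 0 0" --pt "-1 0.22 0.245 -0.056 0 0 0"

```text
time_s: 1.82
tcp_pos: [0.4613, -0.0231, 0.3016]
ee_rot: [[0.941, -0.339, 0.001], [-0.339, -0.941, -0.001], [0.001, 0.001, -1.0]]
wrist_force: [0.6, -0.1, 0.4]
gripper_width: 1.0
```

```bash
python3 - <<'E'
from h import *
s=sense(); print(s['time_s'],s['joints'].round(1),s['tcp_pos'],s['ee_rot'].round(3).tolist(),s['wrist_force'])
c=snap('wrist','w1'); print(c['world_from_camera'].round(3).tolist())
E
```

```text
1.8167 [ 17.4   2.   -9.5   0.1 -78.5  52.7] [ 0.4613158  -0.02309511  0.30160413] [[0.941, -0.339, 0.001], [-0.339, -0.941, -0.001], [0.001, 0.001, -1.0]] [ 0.59117026 -0.09444794  0.37565357]
[[-0.339, -0.902, -0.268, 0.535], [-0.941, 0.325, 0.095, -0.049], [0.001, 0.284, -0.959, 0.497], [0.0, 0.0, 0.0, 1.0]]
```

View pics/w1.png

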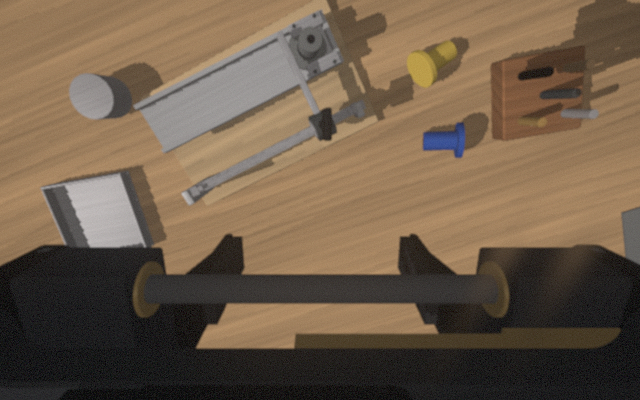

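The wrist view shows the whole work area: hub top at (311,40), wing at (321,123), bar end posts at (193,195) and (358,110), tray at lower left and tin at (93,95). I'll zoom in for exact points.

```bash
python3 - <<'E'
from h import *
c=load('w1'); f=c['frame'][:,:,::-1]
cv2.imwrite('pics/w1a.png',cv2.resize(f[0:150,250:400],None,fx=4,fy=4,interpolation=cv2.INTER_CUBIC))
cv2.imwrite('pics/w1b.png',cv2.resize(f[80:250,40:240],None,fx=3.5,fy=3.5,interpolation=cv2.INTER_CUBIC))
E
```

```text
(no output)
```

View pics/w1a.png

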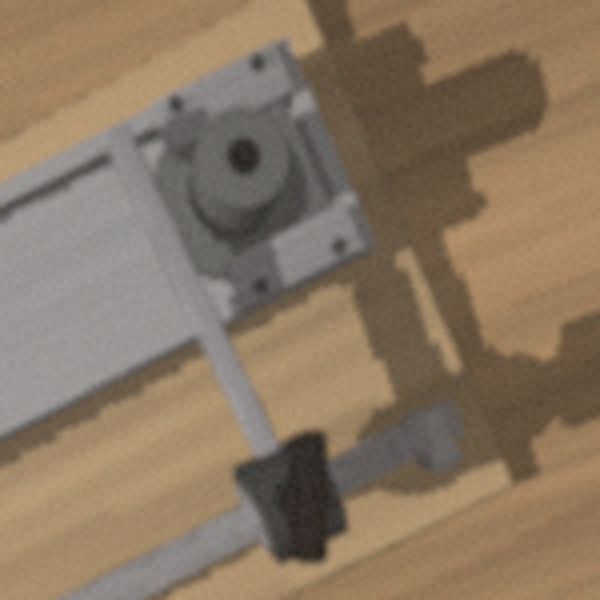

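View pics/w1b.png

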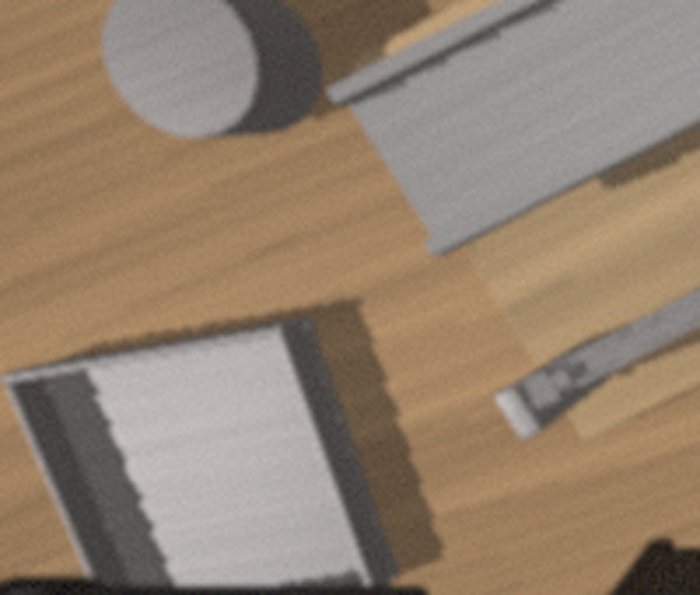

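```bash
cat >> h.py <<'E'
from scipy.optimize import least_squares
def Rch(yaw):
    a=.14;c,s=np.cos(yaw),np.sin(yaw)
    return np.array([[c,-s,0],[s,c,0],[0,0,1]])@np.array([[1,0,0],[0,np.cos(a),-np.sin(a)],[0,np.sin(a),np.cos(a)]])
def ch(P,p): return np.array([P[0],P[1],.045])+Rch(P[2])@np.array(p)/1000
E
python3 - <<'E'
from h import *
w=load('w1');t=load('top0')
a=lambda u,v:(250+u/4,v/4); b=lambda u,v:(40+u/3.5,80+v/3.5); T=lambda u,v:(165+u/4,160+v/4)
obs=[(w,a(287,42),(34,-130,16)),(w,a(373,240),(-34,-130,16)),(w,b(328,97),(34,135,12)),(w,b(430,242),(-34,135,10)),
]
obs2=[(t,T(352,113),(34,135,12)),(t,T(358,201),(-34,135,10)),(t,T(714,76),(34,-130,16)),(t,T(720,164),(-34,-130,16))]
hub=a(243,155)
for o in(obs,obs2,obs+obs2):
    def r(P): 
        e=[(proj(c,ch(P,m))-px) *(1 if c is w else .7) for c,px,m in o]
        return np.ravel(e)
    s=least_squares(r,[.6,.037,.1]); P=s.x; print(P.round(4),s.fun.round(1))
    # hub
    h=least_squares(lambda q:proj(w,ch(P,[q[0],q[1],54]))-hub,[0,-98]).x; 
    wg=least_squares(lambda q:proj(w,ch(P,[q[0],q[1],80]))-a(305,497),[-95,-70]).x
    print('hub',h,'wingtop',wg)
s=two(w,b(180,55),t,T(271,70)); print(s)
tr=[onz(w,*b(5,378),.022),onz(w,*b(283,325),.022)]; print(tr, np.linalg.norm(tr[0]-tr[1]))
E
```

```text
[0.5979 0.0376 0.1067] [-1.5 -1.1 -0.5  1.8  0.2 -3.7  1.8  3.1]
hub [  1.56522961 -96.12667475] wingtop [-93.02428196 -66.46800818]
[0.5974 0.0368 0.1022] [ 0.1 -0.6  0.7  0.3 -0.8 -0.1  0.   0.3]
hub [  2.65641813 -95.45543649] wingtop [-92.02877896 -66.2302272 ]
[0.5979 0.0375 0.1063] [-1.4 -1.  -0.4  1.8  0.3 -3.7  1.8  3.1 -0.1 -0.6  0.6  0.3 -1.  -0.3
 -0.1  0.1]
hub [  1.64810866 -96.06310325] wingtop [-92.94877561 -66.43907131]
(array([0.65211866, 0.23649229, 0.04632377]), np.float64(0.0004887171718052713))
[array([0.56704818, 0.39618126, 0.022     ]), array([0.54647958, 0.26903873, 0.022     ])] 0.1287955290820079
```

```bash
cat >> h.py <<'E'
from scipy.spatial.transform import Rotation as Ro
def Rtool(P,ang):
    # tool z = -chute normal, tool x at angle ang (chute x->y)
    R=Rch(P[2]); x=R@np.array([np.cos(ang),np.sin(ang),0]); z=-R[:,2]; return np.stack([x,np.cross(z,x),z],1)
def delta(pt,Rt):
    s=sense(); R=s['ee_rot']; 
    return (R.T@(pt-s['tcp_pos'])).round(4),Ro.from_matrix(R.T@Rt).as_rotvec().round(4)
E
python3 - <<'E'
from h import *
P=[.5977,.0373,.104]
Rt=Rtool(P,-.45); pt=ch(P,[-94,-68,110])-Rt[:,0]*.06
print(pt,delta(pt,Rt))
E
```

```text
[ 0.45637388 -0.03460177  0.14807661] (array([0.0007, 0.0138, 0.1529]), array([ 0.1264, -0.0603,  0.0012]))
```

Emit:
jog_arm --pt "-1 0 0.002 0.02 0.02 -0.008 0" --pt "-1 0 0.004 0.04 0.04 -0.016 0" --pt "-1 0 0.006 0.06 0.06 -0.024 0" --pt "-1 0 0.008 0.08 0.08 -0.032 0" --pt "-1 0 0.01 0.1 0.1 -0.045 0" --pt "-1 0 0.012 0.12 0.12 -0.055 0" --pt "-1 0 0.013 0.14 0.126 -0.06 0" --pt "-1 0 0.014 0.153 0.126 -0.06 0" --pt "-1 0 0.014 0.153 0.126 -0.06 0" --pt "-1 0 0.014 0.153 0.126 -0.06 0"

```text
time_s: 2.7
tcp_pos: [0.4547, -0.0319, 0.148]
ee_rot: [[0.943, -0.333, -0.016], [-0.328, -0.935, 0.138], [-0.061, -0.125, -0.99]]
wrist_force: [0.2, -0.1, 0.7]
gripper_width: 0.996
```

```bash
python3 - <<'E'
from h import *
s=sense(); print(s['time_s'],s['joints'].round(1),s['tcp_pos'])
c=snap('wrist','w2')
f=c['frame'][:,:,::-1]; 
cv2.imwrite('pics/w2z.png',cv2.resize(f[60:250,230:430],None,fx=3,fy=3,interpolation=cv2.INTER_CUBIC))
E
```

```text
2.7 [ 10.    8.9 -21.2  -9.2 -59.7  65.2] [ 0.45471693 -0.03191286  0.14797147]
```

View pics/w2.png

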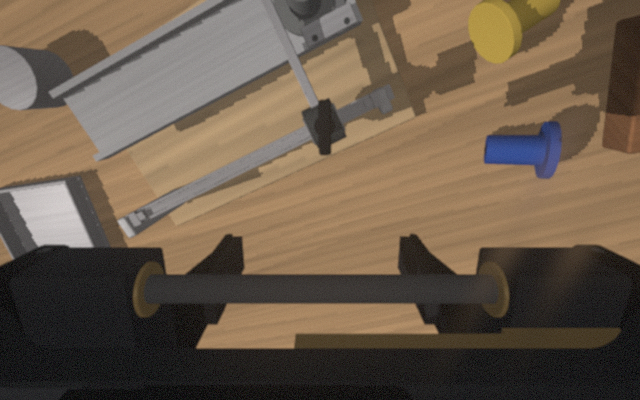

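View pics/w2z.png

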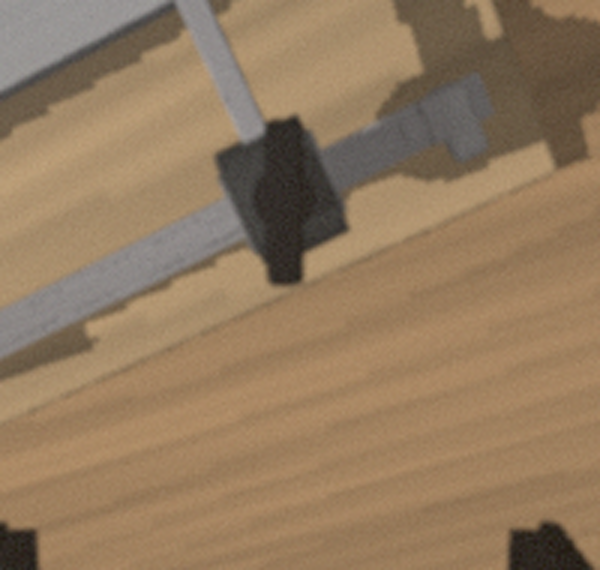

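The wing top is seen nearly straight down in w2: far end at (324.3,99.5), near end at (325,153.5). I'll work out its centre and angle, and refine the chute pose from this view.

```bash
python3 - <<'E'
from h import *
c=load('w2'); P=[.5977,.0373,.104]; R=Rch(P[2]); O=np.array([P[0],P[1],.045])
def onch(u,v,z):
    o,d=ray(c,u,v); n=R[:,2]; q=o+d*(((O+R@[0,0,z/1000]-o)@n)/(d@n)); return (R.T@(q-O)*1000).round(1)
z=lambda u,v:(230+u/3,60+v/3)
a=onch(*z(283,119),80);b=onch(*z(285,282),80);print(a,b,(a+b)/2,np.linalg.norm(a-b),np.arctan2(*(a-b)[1::-1]))
l=onch(*z(268,255),80);r=onch(*z(302,255),80);print('width',l,r)
# bar centerline check (top z 37)
for u,v in [(125,223),(140,233)]: print('post end',onch(u,v,34))
print('arm mid', onch(*z(205,20),34),onch(*z(250,130),34))
print('strip near-low corner',onch(360,22,16),'rail up corners',onch(50,95,12),onch(98,158,12))
print('post low', onch(*z(485,75),34), onch(*z(460,160),34))
E
```

```text
[-76.1 -76.4  80. ] [-109.5  -61.2   80. ] [-92.8 -68.8  80. ] 36.69604883362786 -0.4270785530872647
width [-102.   -60.3   80. ] [-105.5  -67.5   80. ]
post end [-94.7 131.7  34. ]
post end [-108.7  125.    34. ]
arm mid [-44.4 -69.3  34. ] [-74.4 -68.   34. ]
strip near-low corner [ -33.4 -129.4   16. ] rail up corners [ 30.8 137.3  12. ] [-32.3 133.1  12. ]
post low [ -88.6 -130.9   34. ] [-106.1 -116.6   34. ]
```

```bash
python3 - <<'E'
from h import *
P=[.5985,.0378,.105]
Rt=Rtool(P,-.43)
for z in (110,52):
    pt=ch(P,[-94.3,-69.6,z]); print(pt,delta(pt,Rt))
E
```

```text
[ 0.51355132 -0.05588799  0.14421156] (array([0.0629, 0.0037, 0.0005]), array([ 0.0005, -0.0007, -0.0133]))
[ 0.51270307 -0.04783906  0.08677903] (array([0.0628, 0.0037, 0.0585]), array([ 0.0005, -0.0007, -0.0133]))
```

Emit:
jog_arm --pt "-1 0.02 0.001 0 0 0 -0.005" --pt "-1 0.04 0.002 0 0 0 -0.01" --pt "-1 0.055 0.003 0 0 0 -0.013" --pt "-1 0.063 0.004 0 0 0 -0.013" --pt "-1 0.063 0.004 0 0 0 -0.013" --pt "-1 0.063 0.004 0 0 0 -0.013" --pt "-1 0.063 0.004 0.005 0 0 -0.013" --pt "-1 0.063 0.004 0.01 0 0 -0.013" --pt "-1 0.063 0.004 0.015 0 0 -0.013" --pt "-1 0.063 0.004 0.015 0 0 -0.013"

```text
time_s: 3.58
tcp_pos: [0.5115, -0.0546, 0.128]
ee_rot: [[0.947, -0.322, -0.017], [-0.317, -0.938, 0.139], [-0.061, -0.126, -0.99]]
wrist_force: [0.4, -0.1, 0.1]
gripper_width: 1.0
```

```bash
python3 - <<'E'
from h import *
P=[.5985,.0378,.105]
Rt=Rtool(P,-.43)
print(delta(ch(P,[-94.3,-69.6,52]),Rt))
c=snap('wrist','w3'); snap('side','s3')
f=load('s3')['frame'][:,:,::-1]
cv2.imwrite('pics/s3z.png',cv2.resize(f[120:270,225:365],None,fx=4,fy=4,interpolation=cv2.INTER_CUBIC))
E
```

```text
(array([ 0.0015, -0.0015,  0.0417]), array([ 0.001 ,  0.0024, -0.002 ]))
```

View pics/w3.png

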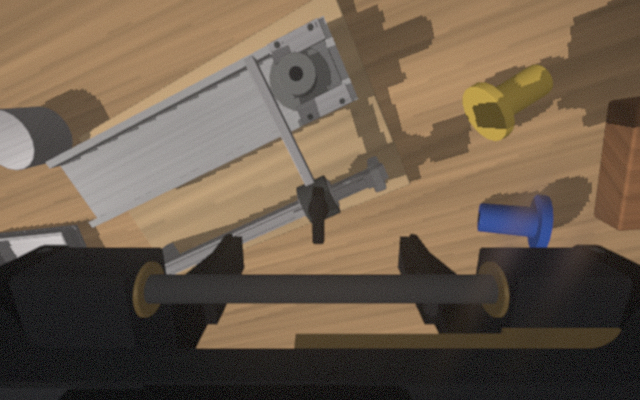

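View pics/s3z.png

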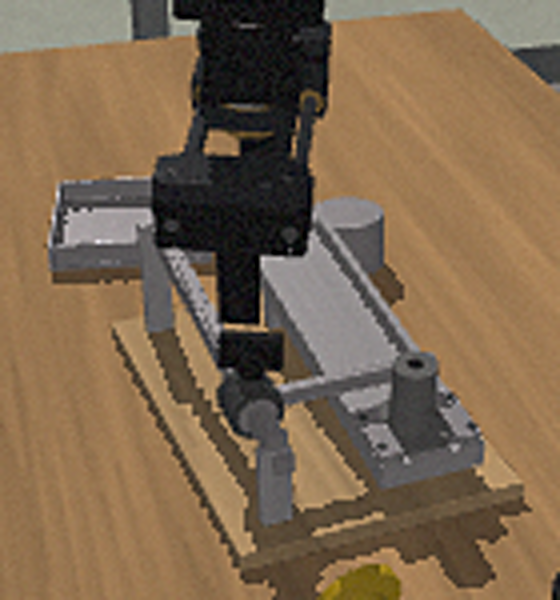

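The wing is centred between the fingers (w3 (318,215), fingertips at columns 240 and 402). The side view confirms the gripper is right above it. I'll descend and close.

Emit:
jog_arm --pt "-1 0.001 -0.001 0.01 0 0 0" --pt "-1 0.001 -0.001 0.02 0 0 0" --pt "-1 0.001 -0.001 0.03 0 0 0" --pt "-1 0.001 -0.001 0.038 0 0 0" --pt "-1 0.001 -0.001 0.041 0 0 0" --pt "-1 0.001 -0.001 0.041 0 0 0" --pt "0 0.001 -0.001 0.041 0 0 0" --pt "1 0.001 -0.001 0.041 0 0 0" --pt "1 0.001 -0.001 0.041 0 0 0" --pt "1 0.001 -0.001 0.041 0 0 0"

```text
time_s: 4.52
tcp_pos: [0.514, -0.0487, 0.0892]
ee_rot: [[0.947, -0.322, -0.013], [-0.317, -0.938, 0.138], [-0.057, -0.127, -0.99]]
wrist_force: [-0.0, -0.2, 0.3]
gripper_width: 0.781
```

Emit:
jog_arm --pt "1 0 0 0 0 0 0" --pt "1 0 0 0 0 0 0" --pt "1 0 0 0 0 0 0" --pt "1 0 0 0 0 0 0" --pt "1 0 0 0 0 0 0" --pt "1 0 0 0 0 0 0" --pt "1 0 0 0 0 0 0" --pt "1 0 0 0 0 0 0" --pt "1 0 0 0 0 0 0" --pt "1 0 0 0 0 0 0"

```text
time_s: 5.35
tcp_pos: [0.5136, -0.0487, 0.0887]
ee_rot: [[0.947, -0.322, -0.015], [-0.317, -0.938, 0.138], [-0.058, -0.126, -0.99]]
wrist_force: [-0.4, 0.0, 0.0]
gripper_width: 0.044
```

```bash
python3 - <<'E'
from h import *
P=[.5985,.0378,.105]
Rt=Rtool(P,-.43)
print(delta(ch(P,[-94.3,-69.6,52]),Rt)); s=sense(); print(s['gripper_width']*87,s['wrist_force'],s['moment'],s['joints'].round(1))
E
```

```text
(array([-0.001 , -0.0003,  0.002 ]), array([ 0.0004, -0.0002, -0.0018]))
3.7858089835431405 [-0.40982143  0.02039207  0.02908914] [-0.26805558 -0.00601164  0.01282516] [  6.9  18.5 -17.7  -9.9 -54.1  70.2]
```

```bash
python3 - <<'E'
from h import *
c=snap('wrist','w4'); snap('side','s4'); print(sense()['gripper_width'])
f=load('s4')['frame'][:,:,::-1]
g=cv2.resize(f[140:260,235:355],None,fx=5,fy=5,interpolation=cv2.INTER_CUBIC)
cv2.imwrite('pics/s4z.png',cv2.convertScaleAbs(g,alpha=1.8,beta=20))
f=c['frame'][:,:,::-1]
cv2.imwrite('pics/w4z.png',cv2.convertScaleAbs(cv2.resize(f[150:350,220:420],None,fx=3,fy=3),alpha=1.8,beta=20))
E
```

```text
0.014230989553637115
```

View pics/s4z.png

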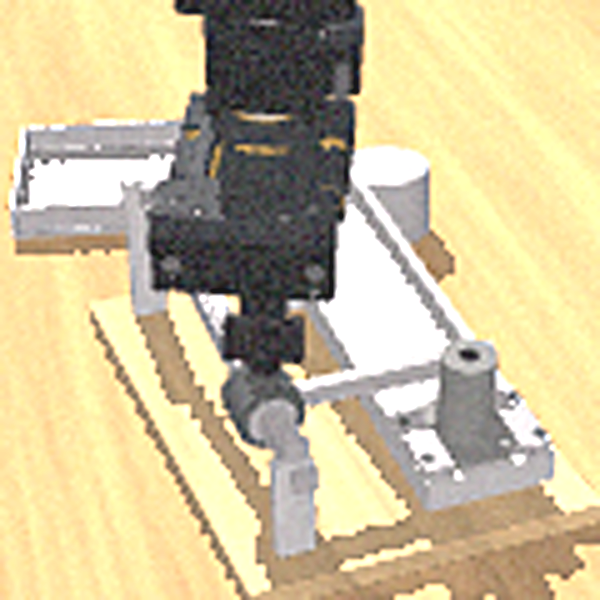

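View pics/w4z.png

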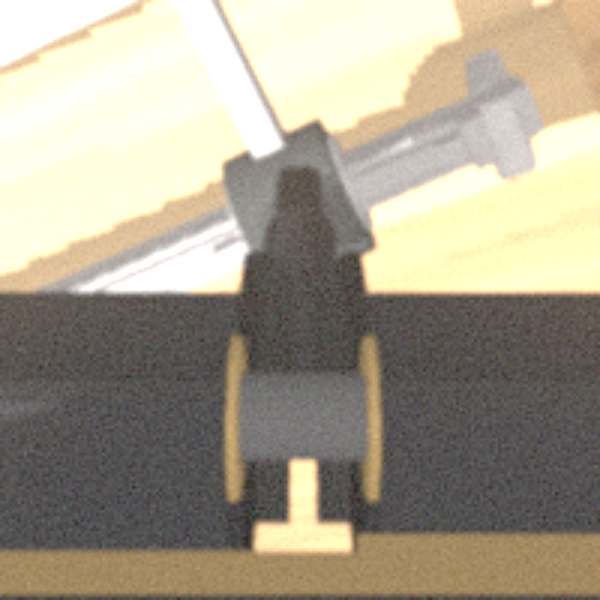

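The wing stands between the fingers in w4z (far end at zoomed (300,190)). The width reading is lower than the wing's thickness, so I'll turn and then check by picture.

Emit:
jog_arm --pt "1 0 0 0 0 0 -0.1" --pt "1 0 0 0 0 0 -0.2" --pt "1 0 0 0 0 0 -0.3" --pt "1 0 0 0 0 0 -0.4" --pt "1 0 0 0 0 0 -0.5" --pt "1 0 0 0 0 0 -0.6" --pt "1 0 0 0 0 0 -0.7" --pt "1 0 0 0 0 0 -0.8" --pt "1 0 0 0 0 0 -0.9" --pt "1 0 0 0 0 0 -1.0"

```text
time_s: 6.28
tcp_pos: [0.5136, -0.0487, 0.0887]
ee_rot: [[0.779, 0.626, -0.015], [0.622, -0.771, 0.138], [0.075, -0.117, -0.99]]
wrist_force: [0.5, -0.3, -0.4]
gripper_width: 0.005
```

```bash
python3 - <<'E'
from h import *
P=[.5985,.0378,.105]
c=snap('wrist','w5'); snap('side','s5'); s=sense(); print(s['gripper_width'],s['wrist_force'],s['moment'],s['joints'].round(1))
x=Rch(P[2]).T@s['ee_rot'][:,0]; print(np.arctan2(x[1],x[0]))
f=load('s5')['frame'][:,:,::-1]
g=cv2.resize(f[140:260,235:355],None,fx=5,fy=5,interpolation=cv2.INTER_CUBIC)
cv2.imwrite('pics/s5z.png',cv2.convertScaleAbs(g,alpha=1.8,beta=20))
f=c['frame'][:,:,::-1]
cv2.imwrite('pics/w5z.png',cv2.convertScaleAbs(cv2.resize(f[150:350,220:420],None,fx=3,fy=3),alpha=1.8,beta=20))
E
```

```text
0.001976643642388742 [-0.1980268 -0.2474637 -0.0564219] [-0.33582347 -0.01297013 -0.01353447] [  6.9  18.5 -17.7  -9.9 -54.1 127.5]
0.5680110539644478
```

View pics/s5z.png

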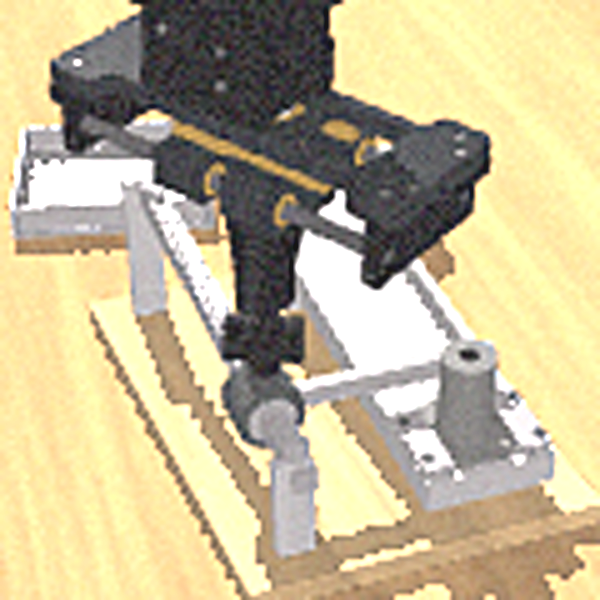

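View pics/w5z.png

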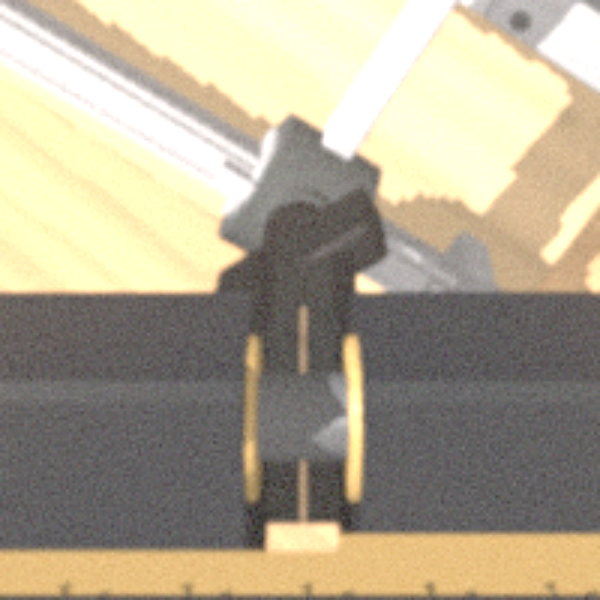

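The fingers are shut and the wing did not turn: it still lies across the tool in w5z, so the fingers missed it. I'll project the TCP and the wing into these pictures to find the error.

```bash
python3 - <<'E'
from h import *
P=[.5985,.0378,.105]
s5=load('s5');w5=load('w5');w4=load('w4'); s0=load('side0');w2=load('w2')
s=sense(); t=s['tcp_pos']; z=s['ee_rot'][:,2]
Z=lambda p:((p-np.array([235,140]))*5).round(); W=lambda p:((p-np.array([220,150]))*3).round()
for n,p in [('tcp',t),('tcp-20',t-z*.02),('tcp-40',t-z*.04),('wingtop',ch(P,[-94.3,-69.6,80])),('wingbot',ch(P,[-94.3,-69.6,56])),('wing c',ch(P,[-94.3,-69.6,68]))]:
    print(n,p.round(3),'s5z',Z(proj(s5,p)),'w5z',W(proj(w5,p)),'w4z',W(proj(w4,p)))
# triangulate wing top centre side0 & w2: 
E
python3 - <<'E'
import cv2
f=cv2.imread('pics/side0.png'); cv2.imwrite('pics/s0w.png',cv2.convertScaleAbs(cv2.resize(f[190:250,260:340],None,fx=9,fy=9,interpolation=cv2.INTER_NEAREST),alpha=2.5,beta=30))
f=cv2.imread('pics/s5.png'); cv2.imwrite('pics/s5w.png',cv2.convertScaleAbs(cv2.resize(f[185:245,260:340],None,fx=9,fy=9,interpolation=cv2.INTER_NEAREST),alpha=2.5,beta=30))
E
```

```text
tcp [ 0.514 -0.049  0.089] s5z [258. 362.] w5z [303. 241.] w4z [303. 239.]
tcp-20 [ 0.514 -0.051  0.108] s5z [258. 329.] w5z [304. 278.] w4z [303. 276.]
tcp-40 [ 0.514 -0.054  0.128] s5z [258. 295.] w5z [304. 324.] w4z [303. 322.]
wingtop [ 0.513 -0.052  0.115] s5z [256. 318.] w5z [298. 292.] w4z [302. 294.]
wingbot [ 0.513 -0.048  0.091] s5z [256. 358.] w5z [299. 245.] w4z [302. 247.]
wing c [ 0.513 -0.05   0.103] s5z [256. 339.] w5z [299. 267.] w4z [302. 269.]
```

View pics/s0w.png

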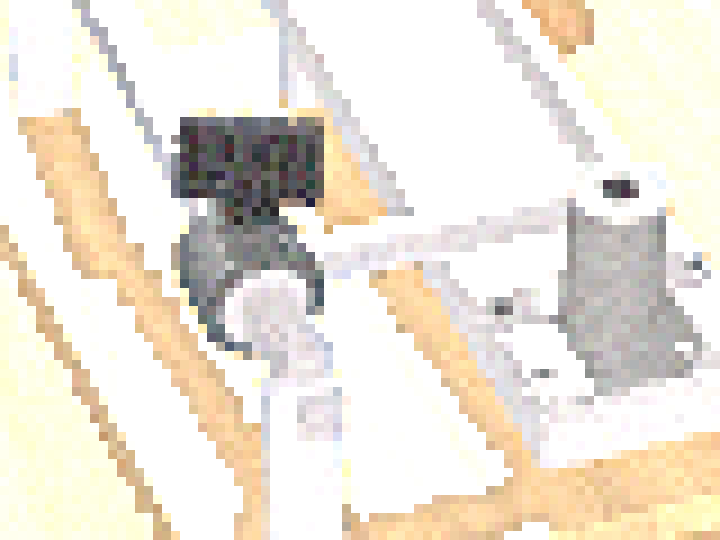

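View pics/s5w.png

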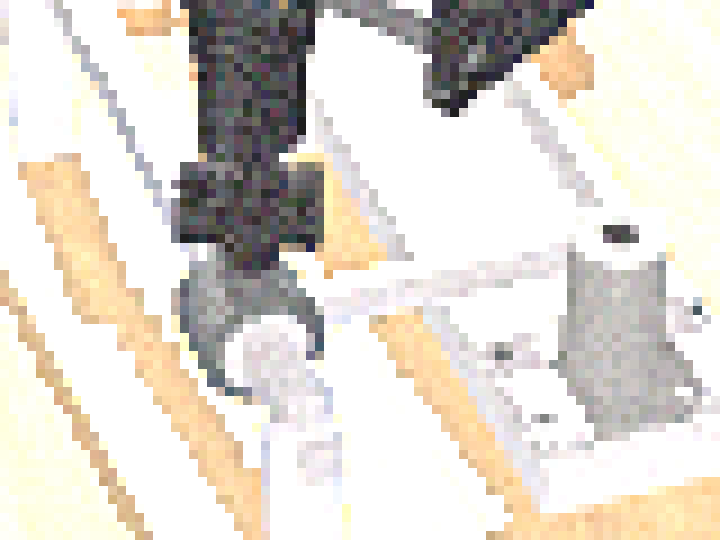

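```bash
python3 - <<'E'
from h import *
s=sense(); R=s['ee_rot'];t=s['tcp_pos']; c=load('w5')
W=lambda p:((p-np.array([220,150]))*3).round()
for z in(0,-.01,-.02,-.03):
  for x in(.0095,.013): print(x,z,W(proj(c,t+R@[x,0,z])), W(proj(c,t+R@[x,-.012,z])))
for y in(.0435,.058):
  for z in (0,-.013): print('open',y,z,proj(c,t+R@[.0095,y,z]).round(),proj(c,t+R@[-.0095,y,z]).round())
f=c['frame'][:,:,::-1]
cv2.imwrite('pics/w5y.png',np.clip(255*(cv2.resize(f[195:275,280:365],None,fx=8,fy=8,interpolation=cv2.INTER_CUBIC)/255.*3)**.7,0,255).astype('uint8'))
f=load('w4')['frame'][:,:,::-1]
cv2.imwrite('pics/w4y.png',np.clip(255*(cv2.resize(f[195:275,280:365],None,fx=8,fy=8,interpolation=cv2.INTER_CUBIC)/255.*3)**.7,0,255).astype('uint8'))
E
```

```text
0.0095 0 [304. 200.] [248. 200.]
0.013 0 [304. 185.] [248. 184.]
0.0095 -0.01 [304. 216.] [246. 216.]
0.013 -0.01 [304. 200.] [246. 200.]
0.0095 -0.02 [304. 234.] [243. 233.]
0.013 -0.02 [304. 217.] [243. 217.]
0.0095 -0.03 [304. 253.] [240. 253.]
0.013 -0.03 [304. 236.] [239. 235.]
open 0.0435 0 [388. 217.] [386. 244.]
open 0.0435 -0.013 [392. 224.] [390. 252.]
open 0.058 0 [410. 217.] [408. 244.]
open 0.058 -0.013 [416. 224.] [413. 253.]
```

View pics/w5y.png

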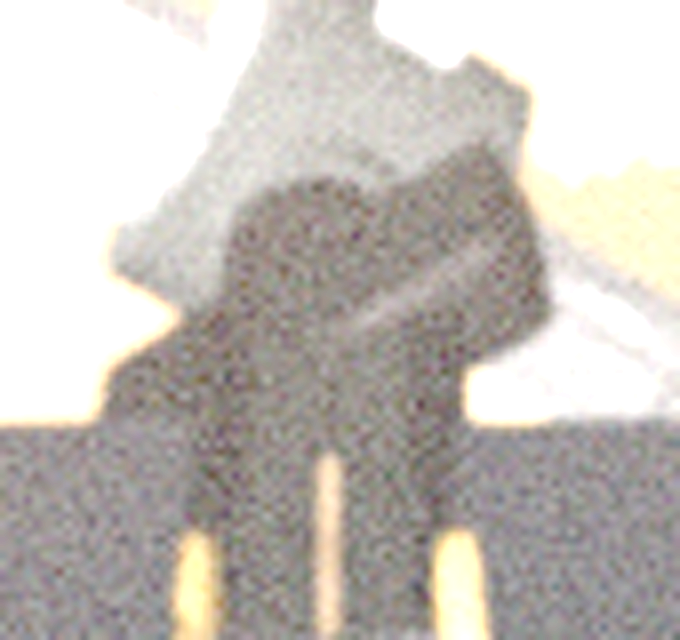

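View pics/w4y.png

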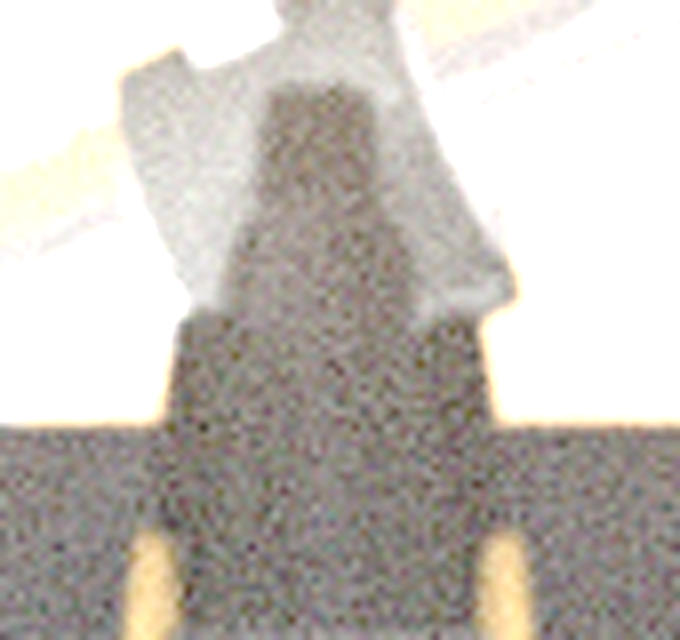

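```bash
python3 - <<'E'
import station; print([n for n in dir(station) if not n.startswith('_')], getattr(station,'hold_point_z',None))
from h import *
c=load('s3'); t=np.array([.5115,-.0546,.128]); R=np.array([[0.947, -0.322, -0.017], [-0.317, -0.938, 0.139], [-0.061, -0.126, -0.99]])
for y in(.0435,-.0435):
  for z in(0,-.013,-.02,-.03,-.04): print(y,z,((proj(c,t+R@[0,y,z])-[225,120])*4).round())
E
```

```text
['PlanningError', 'capture', 'finish_job', 'hold_point_z', 'sense'] -0.0187
0.0435 0 [234. 364.]
0.0435 -0.013 [234. 345.]
0.0435 -0.02 [234. 335.]
0.0435 -0.03 [234. 321.]
0.0435 -0.04 [234. 306.]
-0.0435 0 [250. 275.]
-0.0435 -0.013 [250. 257.]
-0.0435 -0.02 [250. 247.]
-0.0435 -0.03 [251. 233.]
-0.0435 -0.04 [251. 219.]
```

The fingertips seem to sit higher than the nominal TCP: in s3z the open tip is at row 322, which matches tool z ≈ -30 mm. I'll lift and turn back with the fingers shut, then measure the shut tip in the open.

Emit:
jog_arm --pt "1 0 0 -0.02 0 0 0" --pt "1 0 0 -0.04 0 0 0.1" --pt "1 0 0 -0.04 0 0 0.2" --pt "1 0 0 -0.04 0 0 0.32" --pt "1 0 0 -0.04 0 0 0.44" --pt "1 0 0 -0.04 0 0 0.56" --pt "1 0 0 -0.04 0 0 0.68" --pt "1 0 0 -0.04 0 0 0.8" --pt "1 0 0 -0.04 0 0 0.92" --pt "1 0 0 -0.04 0 0 1.0"

```text
time_s: 7.22
tcp_pos: [0.5142, -0.0542, 0.1283]
ee_rot: [[0.944, -0.33, -0.014], [-0.325, -0.936, 0.138], [-0.059, -0.126, -0.99]]
wrist_force: [0.2, -0.2, 0.1]
gripper_width: 0.005
```

```bash
python3 - <<'E'
from h import *
c=snap('wrist','w6'); d=snap('side','s6'); s=sense(); R=s['ee_rot'];t=s['tcp_pos']
for z in(0,-.01,-.02,-.03): print(z,'w6z',((proj(c,t+R@[.0095,0,z])-[260,190])*6).round(),'s6z',((proj(d,t+R@[0,0,z])-[255,165])*8).round())
e=lambda f:np.clip(255*(f/255.*2.5)**.7,0,255).astype('uint8')
cv2.imwrite('pics/w6z.png',e(cv2.resize(c['frame'][190:290,260:380,::-1],None,fx=6,fy=6,interpolation=cv2.INTER_CUBIC)))
cv2.imwrite('pics/s6z.png',e(cv2.resize(d['frame'][165:235,255:335,::-1],None,fx=8,fy=8,interpolation=cv2.INTER_CUBIC)))
E
```

```text
0 w6z [365. 156.] s6z [254. 272.]
-0.01 w6z [366. 188.] s6z [254. 244.]
-0.02 w6z [366. 223.] s6z [254. 216.]
-0.03 w6z [366. 263.] s6z [254. 187.]
```

View pics/w6z.png

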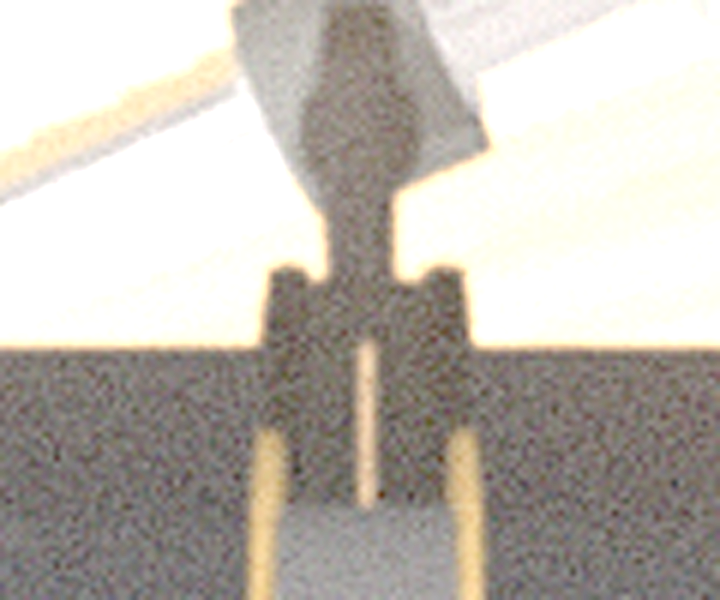

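View pics/s6z.png

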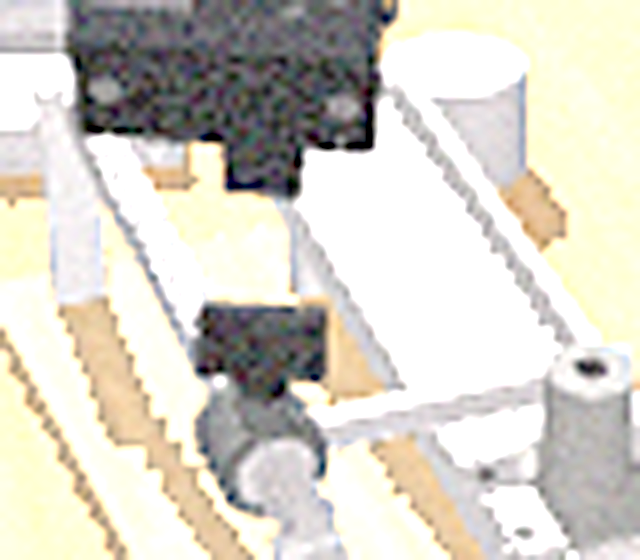

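Both views agree: the shut tips (w6z row 265, s6z row 192) are about 29 mm behind the reported TCP, so they closed just above the wing. I'll allow for this offset, open, and descend about 70 mm.

Emit:
jog_arm --pt "-0.2 0 0 0 0 0 0" --pt "-0.2 0 0 0.01 0 0 0" --pt "-0.2 0 0 0.02 0 0 0" --pt "-0.2 0 0 0.025 0 0 0" --pt "-0.2 0 0 0.03 0 0 0" --pt "-0.2 0 0 0.03 0 0 0" --pt "-0.2 0 0 0.03 0 0 0" --pt "-0.2 0 0 0.03 0 0 0" --pt "-0.2 0 0 0.03 0 0 0" --pt "-0.2 0 0 0.03 0 0 0"

```text
time_s: 8.15
tcp_pos: [0.5141, -0.0501, 0.099]
ee_rot: [[0.947, -0.322, -0.014], [-0.317, -0.938, 0.138], [-0.057, -0.127, -0.99]]
wrist_force: [-0.1, 1.2, -0.2]
gripper_width: 0.585
```

```bash
cat >> h.py <<'E'
P=[.5985,.0378,.105]
def where(P=P):
    s=sense();R=Rch(P[2]); O=np.array([P[0],P[1],.045]); x=R.T@s['ee_rot'][:,0]; tip=s['tcp_pos']-.029*s['ee_rot'][:,2]
    print('t',s['time_s'],'tip chute mm',(R.T@(tip-O)*1000).round(1),'ang',np.arctan2(x[1],x[0]).round(3),'w',s['gripper_width'].round(3),'F',s['wrist_force'].round(1),'M',s['moment'].round(2))
e=lambda f:np.clip(255*(f/255.*2.5)**.7,0,255).astype('uint8')
E
python3 - <<'E'
from h import *
where(); c=snap('wrist','w7')
cv2.imwrite('pics/w7z.png',e(cv2.resize(c['frame'][150:330,220:420,::-1],None,fx=3.5,fy=3.5,interpolation=cv2.INTER_CUBIC)))
E
```

```text
Traceback (most recent call last):
  File "h.py", line 33, in where
    print('t',s['time_s'],'tip chute mm',(R.T@(tip-O)*1000).round(1),'ang',np.arctan2(x[1],x[0]).round(3),'w',s['gripper_width'].round(3),'F',s['wrist_force'].round(1),'M',s['moment'].round(2))
                                                                                                              ^^^^^^^^^^^^^^^^^^^^^^^^
AttributeError: 'float' object has no attribute 'round'
```

```bash
sed -i "s/s\['gripper_width'\].round(3)/round(s['gripper_width'],3)/; s/np.arctan2(x\[1\],x\[0\]).round(3)/round(float(np.arctan2(x[1],x[0])),3)/" h.py
python3 - <<'E'
from h import *
where(); c=snap('wrist','w7')
cv2.imwrite('pics/w7z.png',e(cv2.resize(c['frame'][150:330,220:420,::-1],None,fx=3.5,fy=3.5,interpolation=cv2.INTER_CUBIC)))
E
```

```text
t 8.15 tip chute mm [-93.2 -70.2  93.4] ang -0.432 w 0.585 F [-0.1  1.2 -0.2] M [-0.29 -0.01  0.07]
```

View pics/w7z.png

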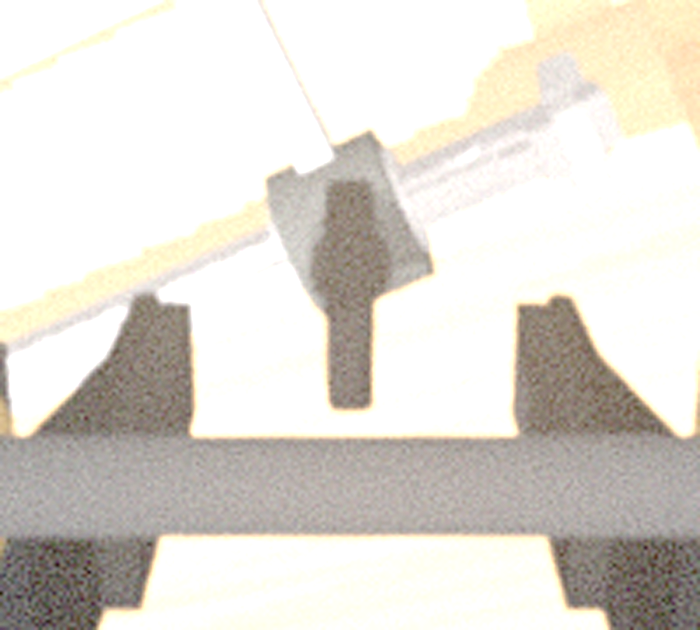

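The wing is centred between the half-open fingers. I'll descend 41 mm and close.

Emit:
jog_arm --pt "-0.2 0 -0.001 0.01 0 0 0" --pt "-0.2 0 -0.001 0.02 0 0 0" --pt "-0.2 0 -0.001 0.03 0 0 0" --pt "-0.2 0 -0.001 0.037 0 0 0" --pt "-0.2 0 -0.001 0.041 0 0 0" --pt "1 0 -0.001 0.041 0 0 0" --pt "1 0 -0.001 0.041 0 0 0" --pt "1 0 -0.001 0.041 0 0 0" --pt "1 0 -0.001 0.041 0 0 0" --pt "1 0 -0.001 0.041 0 0 0"

```text
time_s: 9.03
tcp_pos: [0.5139, -0.0435, 0.0586]
ee_rot: [[0.947, -0.322, -0.013], [-0.317, -0.938, 0.138], [-0.057, -0.127, -0.99]]
wrist_force: [-1.0, 0.3, -0.3]
gripper_width: 0.308
```

Emit:
jog_arm --pt "1 0 0 0 0 0 0" --pt "1 0 0 0 0 0 0" --pt "1 0 0 0 0 0 0" --pt "1 0 0 0 0 0 0" --pt "1 0 0 0 0 0 -0.08" --pt "1 0 0 0 0 0 -0.16" --pt "1 0 0 0 0 0 -0.24" --pt "1 0 0 0 0 0 -0.32" --pt "1 0 0 0 0 0 -0.4" --pt "1 0 0 0 0 0 -0.4"

```text
time_s: 9.87
tcp_pos: [0.514, -0.0434, 0.0591]
ee_rot: [[0.997, 0.075, -0.013], [0.076, -0.987, 0.138], [-0.003, -0.139, -0.99]]
wrist_force: [-0.4, -0.2, 5.0]
gripper_width: 0.101
```

```bash
python3 - <<'E'
from h import *
where(); c=snap('wrist','w8')
cv2.imwrite('pics/w8z.png',e(cv2.resize(c['frame'][150:330,220:420,::-1],None,fx=3.5,fy=3.5,interpolation=cv2.INTER_CUBIC)))
E
```

```text
t 9.8667 tip chute mm [-92.6 -69.3  53. ] ang -0.029 w 0.101 F [-0.4 -0.2  5. ] M [-0.05  0.43  0.17]
```

View pics/w8z.png

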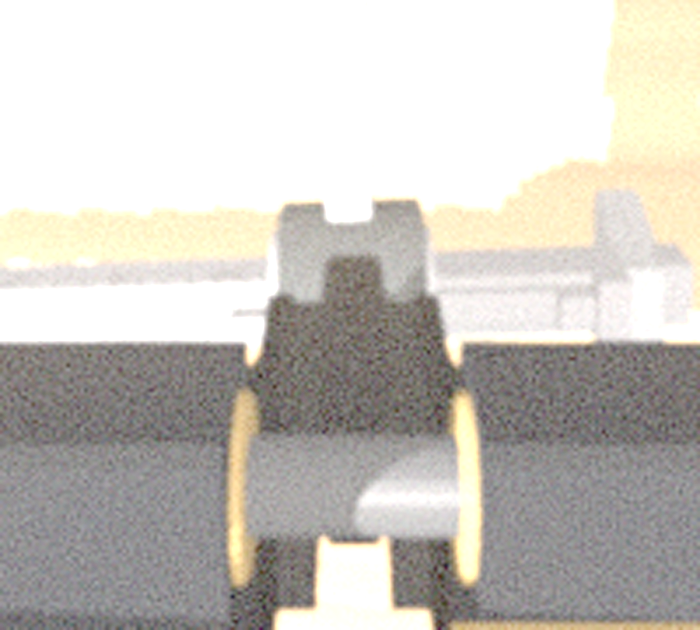

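The wing is gripped (8.8 mm) and turned with the tool: it lines up with the arm in w8z. I'll turn another 0.65 rad.

Emit:
jog_arm --pt "1 0 0 0 0 0 -0.08" --pt "1 0 0 0 0 0 -0.16" --pt "1 0 0 0 0 0 -0.24" --pt "1 0 0 0 0 0 -0.32" --pt "1 0 0 0 0 0 -0.4" --pt "1 0 0 0 0 0 -0.48" --pt "1 0 0 0 0 0 -0.56" --pt "1 0 0 0 0 0 -0.62" --pt "1 0 0 0 0 0 -0.65" --pt "1 0 0 0 0 0 -0.65"

```text
time_s: 10.75
tcp_pos: [0.5137, -0.0429, 0.0592]
ee_rot: [[0.75, 0.662, -0.014], [0.657, -0.741, 0.139], [0.082, -0.113, -0.99]]
wrist_force: [-2.4, 2.2, 7.0]
gripper_width: 0.107
```

```bash
python3 - <<'E'
from h import *
where(); c=snap('wrist','w9'); print(sense()['joints'].round(1))
cv2.imwrite('pics/w9z.png',e(cv2.resize(c['frame'][150:330,220:420,::-1],None,fx=3.5,fy=3.5,interpolation=cv2.INTER_CUBIC)))
R=sense()['ee_rot']; print((R.T@Rch(P[2])@[0,.14,0]).round(4))
E
```

```text
t 10.75 tip chute mm [-92.8 -68.7  53. ] ang 0.619 w 0.107 F [-2.4  2.2  7. ] M [0.49 0.58 0.06]
[  7.5  20.6 -19.6 -10.5 -50.1 130.7]
[ 0.0812 -0.114   0.    ]
```

View pics/w9z.png

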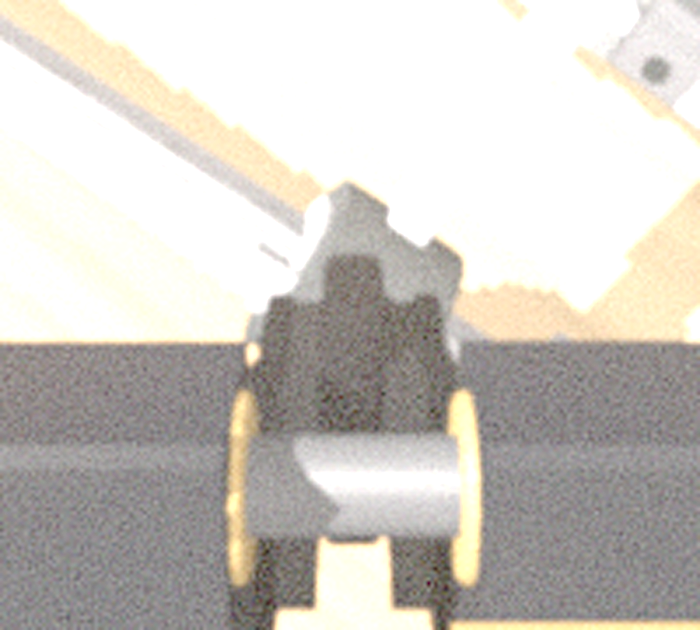

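The screw is at about 1.27 rad, well past 0.85. Next I'll move the gate up the bar by the held wing, with a first short leg to watch the force.

Emit:
jog_arm --pt "1 0.0023 -0.0033 0 0 0 0" --pt "1 0.0058 -0.0081 0 0 0 0" --pt "1 0.0093 -0.013 0 0 0 0" --pt "1 0.0128 -0.018 0 0 0 0" --pt "1 0.0163 -0.023 0 0 0 0" --pt "1 0.0197 -0.0277 0 0 0 0" --pt "1 0.0232 -0.0326 0 0 0 0" --pt "1 0.0267 -0.0375 0 0 0 0" --pt "1 0.029 -0.0407 0 0 0 0" --pt "1 0.029 -0.0407 0 0 0 0"

```text
time_s: 11.63
tcp_pos: [0.5082, 0.0059, 0.0661]
ee_rot: [[0.75, 0.662, -0.014], [0.657, -0.741, 0.138], [0.081, -0.113, -0.99]]
wrist_force: [-1.4, -1.2, 7.5]
gripper_width: 0.103
```

```bash
python3 - <<'E'
from h import *
where(); c=snap('wrist','w10')
cv2.imwrite('pics/w10z.png',e(cv2.resize(c['frame'][0:330,220:420,::-1],None,fx=1.8,fy=1.8,interpolation=cv2.INTER_CUBIC)))
E
```

```text
t 11.6333 tip chute mm [-93.2 -19.1  53. ] ang 0.619 w 0.103 F [-1.4 -1.2  7.5] M [-0.19  0.69  0.02]
```

View pics/w10.png

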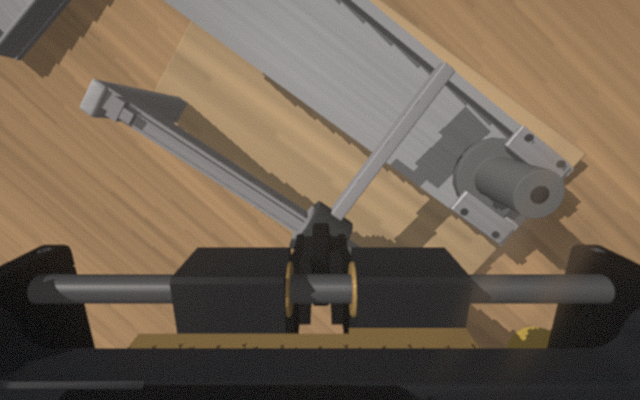

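The gate has moved about 50 mm (arm now at (400,130)), forces are low, and the hub hasn't moved. I'll carry on to the upper stop.

Emit:
jog_arm --pt "1 0.0029 -0.0041 0 0 0 0" --pt "1 0.007 -0.0098 0 0 0 0" --pt "1 0.011 -0.0155 0 0 0 0" --pt "1 0.0151 -0.0212 0 0 0 0" --pt "1 0.0191 -0.0269 0 0 0 0" --pt "1 0.0232 -0.0326 0 0 0 0" --pt "1 0.0273 -0.0383 0 0 0 0" --pt "1 0.0313 -0.044 0 0 0 0" --pt "1 0.0348 -0.0489 0 0 0 0" --pt "1 0.0348 -0.0489 0 0 0 0"

```text
time_s: 12.52
tcp_pos: [0.5015, 0.0651, 0.0745]
ee_rot: [[0.75, 0.662, -0.015], [0.657, -0.741, 0.138], [0.08, -0.113, -0.99]]
wrist_force: [-3.1, 0.2, 8.5]
gripper_width: 0.101
```

Emit:
jog_arm --pt "1 0.0023 -0.0033 0 0 0 0" --pt "1 0.0058 -0.0081 0 0 0 0" --pt "1 0.0093 -0.013 0 0 0 0" --pt "1 0.0128 -0.018 0 0 0 0" --pt "1 0.0151 -0.0212 0 0 0 0" --pt "1 0.0168 -0.0236 0 0 0 0" --pt "1 0.018 -0.0252 0 0 0 0" --pt "1 0.0188 -0.0265 0 0 0 0" --pt "1 0.0188 -0.0265 0 0 0 0" --pt "1 0.0188 -0.0265 0 0 0 0"

```text
time_s: 13.35
tcp_pos: [0.4982, 0.0949, 0.0787]
ee_rot: [[0.75, 0.662, -0.016], [0.657, -0.742, 0.135], [0.078, -0.112, -0.991]]
wrist_force: [-1.4, -7.6, 6.7]
gripper_width: 0.101
```

```bash
python3 - <<'E'
from h import *
where(); c=snap('wrist','w11')
E
```

```text
t 13.35 tip chute mm [-93.8  71.5  53. ] ang 0.619 w 0.101 F [-1.4 -7.6  6.7] M [-2.18  0.41  0.05]
```

View pics/w11.png

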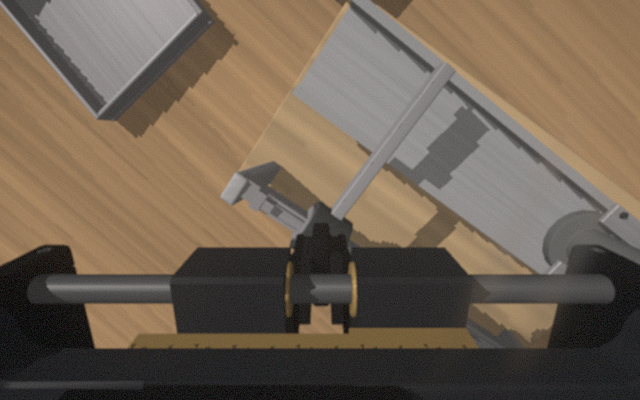

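The gate travelled 140 mm and the wrist force rose to 7.6 N against the push, so it is at the stop. I'll push slightly, then release and rise.

Emit:
jog_arm --pt "1 0.001 -0.0014 0 0 0 0" --pt "1 0.001 -0.0014 0 0 0 0" --pt "1 0.001 -0.0014 0 0 0 0" --pt "1 0 0 0 0 0 0" --pt "-0.3 0 0 0 0 0 0" --pt "-0.3 0 0 0 0 0 0" --pt "-0.3 0 0 0 0 0 0" --pt "-0.3 0 0 0 0 0 0" --pt "-0.3 0 0 -0.02 0 0 0" --pt "-0.3 0 0 -0.05 0 0 0"

```text
time_s: 14.23
tcp_pos: [0.497, 0.0896, 0.1248]
ee_rot: [[0.751, 0.66, -0.022], [0.656, -0.742, 0.136], [0.074, -0.117, -0.99]]
wrist_force: [0.7, -0.3, 0.7]
gripper_width: 0.471
```

```bash
python3 - <<'E'
from h import *
where()
Rt=Rtool(P,0.0); z=Rt[:,2]
# view pose: tip at hub y -98, x -60, z 75 (tips) 
for tp in ([-55,-96,110],):
    pt=ch(P,tp)+.029*z; print(delta(pt,Rt))
snap('wrist','w12')
E
```

```text
t 14.2333 tip chute mm [-95.3  72.7  99.3] ang 0.617 w 0.471 F [ 0.7 -0.3  0.7] M [-0.34 -0.18 -0.02]
(array([-0.0646,  0.1609, -0.0107]), array([-6.00e-04,  7.90e-03,  6.17e-01]))
```

View pics/w12.png

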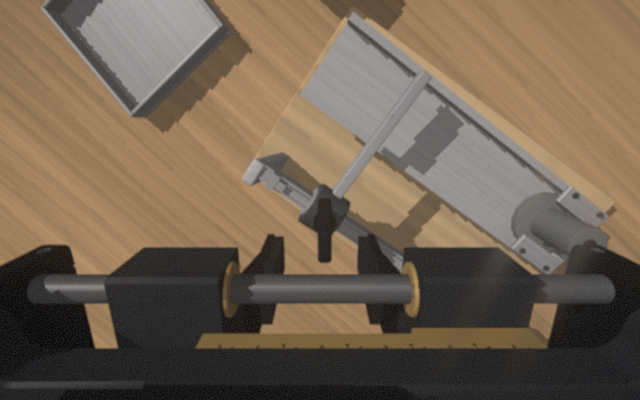

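The wing is released and the gate stays at the top, with its arm at (380,135). Now to a view pose near the hub.

Emit:
jog_arm --pt "-0.3 -0.005 0.01 -0.011 0 0 0.05" --pt "-0.3 -0.012 0.03 -0.011 0 0.001 0.12" --pt "-0.3 -0.02 0.05 -0.011 0 0.002 0.2" --pt "-0.3 -0.028 0.07 -0.011 0 0.003 0.28" --pt "-0.3 -0.036 0.09 -0.011 0 0.004 0.36" --pt "-0.3 -0.044 0.11 -0.011 0 0.005 0.44" --pt "-0.3 -0.052 0.13 -0.011 0 0.006 0.52" --pt "-0.3 -0.06 0.15 -0.011 0 0.007 0.59" --pt "-0.3 -0.065 0.161 -0.011 0 0.008 0.617" --pt "-0.3 -0.065 0.161 -0.011 0 0.008 0.617"

```text
time_s: 15.12
tcp_pos: [0.5576, -0.0753, 0.1137]
ee_rot: [[0.995, 0.102, -0.008], [0.102, -0.985, 0.141], [0.007, -0.141, -0.99]]
wrist_force: [-0.2, -0.3, -0.9]
gripper_width: 0.65
```

```bash
python3 - <<'E'
from h import *
where(); c=snap('wrist','w13')
cv2.imwrite('pics/w13z.png',cv2.resize(c['frame'][50:250,220:420,::-1],None,fx=3,fy=3,interpolation=cv2.INTER_CUBIC))
E
```

```text
t 15.1167 tip chute mm [-52.8 -97.6 112.2] ang -0.001 w 0.65 F [-0.2 -0.3 -0.9] M [-0.31 -0.02  0.06]
```

View pics/w13.png

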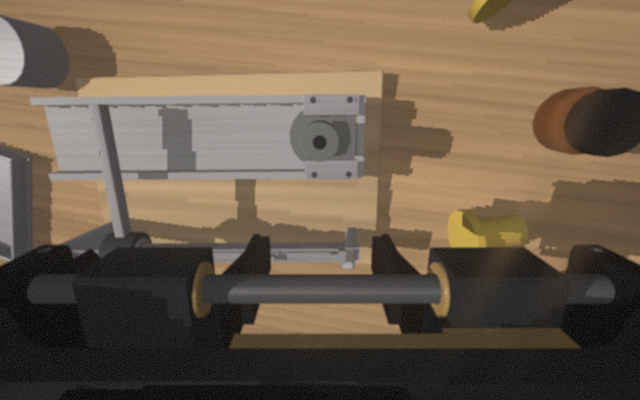

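View pics/w13z.png

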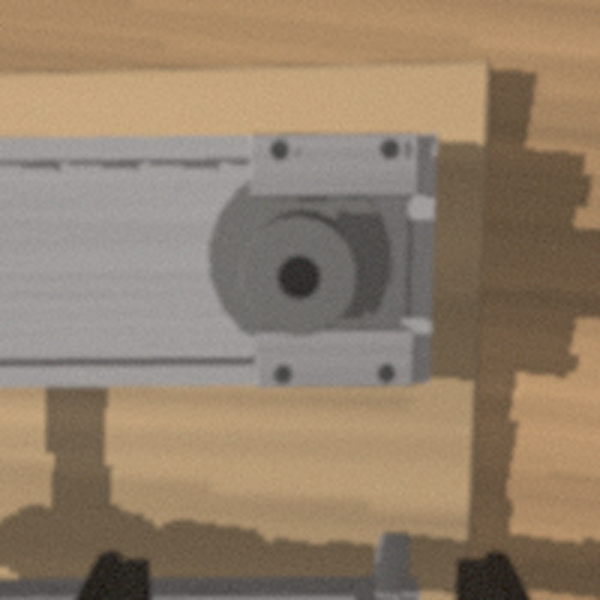

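The hub top's bore is at w13 (319.7,142.3), with the flange edge showing uphill of the strips. The strips and rails look square to the tool. I'll locate the hub.

```bash
cat >> h.py <<'E'
def onch(c,u,v,z,P=P):
    R=Rch(P[2]); O=np.array([P[0],P[1],.045])
    o,d=ray(c,u,v); n=R[:,2]; q=o+d*(((O+R@[0,0,z/1000]-o)@n)/(d@n)); return (R.T@(q-O)*1000).round(1)
E
python3 - <<'E'
from h import *
c=load('w13'); z=lambda u,v:(220+u/3,50+v/3)
print('hub',onch(c,*z(299,277),54),'strip ends',onch(c,*z(252,194),16),onch(c,*z(257,332),16),'outer',onch(c,*z(252,135),16),onch(c,*z(258,386),16))
print('rails inner up', onch(c,50,99,12),onch(c,53,180,12))
print('jar',onz(c,585,120,.06))
Rt=Rtool(P,0.0); zz=Rt[:,2]; h=onch(c,*z(299,277),54)
for zt in(80,26):
    print(delta(ch(P,[h[0],h[1],zt])+.029*zz,Rt))
E
```

```text
hub [  1.6 -96.6  54. ] strip ends [ 19.6 -83.9  16. ] [-17.3 -84.7  16. ] outer [ 34.6 -84.1  16. ] [-32.6 -84.7  16. ]
rails inner up [ 32.  120.1  12. ] [-34.5 133.4  12. ]
jar [ 0.64457305 -0.24207578  0.06      ]
(array([0.0542, 0.0003, 0.0327]), array([-0.0023, -0.0067,  0.0003]))
(array([0.0539, 0.0004, 0.0867]), array([-0.0023, -0.0067,  0.0003]))
```

Emit:
jog_arm --pt "-0.3 0.012 0 0 0 -0.006 0" --pt "-0.3 0.027 0 0 0 -0.006 0" --pt "-0.3 0.042 0 0.005 0 -0.006 0" --pt "-0.3 0.054 0 0.015 0 -0.006 0" --pt "-0.3 0.054 0 0.025 0 -0.006 0" --pt "-0.3 0.054 0 0.034 0 -0.006 0" --pt "-0.3 0.054 0 0.042 0 -0.006 0" --pt "-0.3 0.054 0 0.045 0 -0.006 0" --pt "-0.3 0.054 0 0.045 0 -0.006 0" --pt "-0.3 0.054 0 0.045 0 -0.006 0"

```text
time_s: 16.0
tcp_pos: [0.6104, -0.0616, 0.071]
ee_rot: [[0.994, 0.105, -0.013], [0.106, -0.984, 0.141], [0.002, -0.141, -0.99]]
wrist_force: [-0.5, -0.4, -0.4]
gripper_width: 0.647
```

```bash
python3 - <<'E'
from h import *
where(); c=snap('wrist','w14')
cv2.imwrite('pics/w14z.png',e(cv2.resize(c['frame'][150:350,220:420,::-1],None,fx=3,fy=3,interpolation=cv2.INTER_CUBIC)))
Rt=Rtool(P,0.0); print(delta(ch(P,[1.6,-96.6,24])+.029*Rt[:,2],Rt))
E
```

```text
t 16.0 tip chute mm [  1.4 -95.6  68.7] ang 0.002 w 0.647 F [-0.5 -0.4 -0.4] M [-0.35 -0.11  0.01]
(array([-0.0003,  0.0011,  0.0451]), array([-0.0016, -0.0025,  0.0016]))
```

View pics/w14z.png

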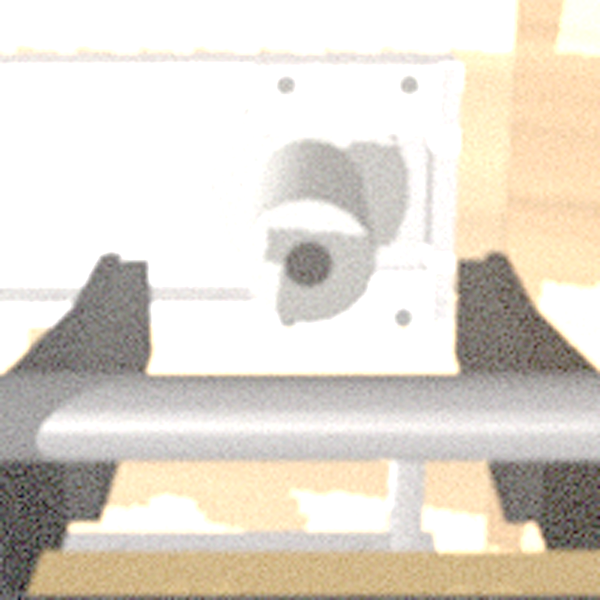

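The hub bore (308,262) is midway between the fingers (150 and 458). I'll descend and grip the barrel.

Emit:
jog_arm --pt "-0.3 0 0.001 0.008 0 -0.002 0" --pt "-0.3 0 0.001 0.018 0 -0.002 0" --pt "-0.3 0 0.001 0.028 0 -0.002 0" --pt "-0.3 0 0.001 0.037 0 -0.002 0" --pt "-0.3 0 0.001 0.043 0 -0.002 0" --pt "-0.3 0 0.001 0.045 0 -0.002 0" --pt "1 0 0.001 0.045 0 -0.002 0" --pt "1 0 0.001 0.045 0 -0.002 0" --pt "1 0 0.001 0.045 0 -0.002 0" --pt "1 0 0.001 0.045 0 -0.002 0"

```text
time_s: 16.88
tcp_pos: [0.6106, -0.0563, 0.0266]
ee_rot: [[0.994, 0.105, -0.014], [0.106, -0.984, 0.141], [0.001, -0.141, -0.99]]
wrist_force: [-0.5, -0.6, -0.6]
gripper_width: 0.43
```

Emit:
jog_arm --pt "1 0 0 0 0 0 0" --pt "1 0 0 0 0 0 0" --pt "1 0 0 0 0 0 0" --pt "1 0 0 0 0 0 0" --pt "1 0 0 0 0 0 0" --pt "1 0 0 0 0 0 0" --pt "1 0 -0.002 0 0 0 0" --pt "1 0 -0.005 0 0 0 0" --pt "1 0 -0.009 0 0 0 0" --pt "1 0 -0.012 0 0 0 0"

```text
time_s: 17.72
tcp_pos: [0.6092, -0.0445, 0.0281]
ee_rot: [[0.994, 0.105, -0.014], [0.106, -0.984, 0.14], [0.001, -0.141, -0.99]]
wrist_force: [0.4, -2.5, 3.3]
gripper_width: 0.304
```

```bash
python3 - <<'E'
from h import *
where(); c=snap('wrist','w15');snap('side','s15')
cv2.imwrite('pics/w15z.png',e(cv2.resize(c['frame'][150:350,220:420,::-1],None,fx=3,fy=3,interpolation=cv2.INTER_CUBIC)))
E
```

```text
t 17.7167 tip chute mm [  2.  -84.5  23.9] ang 0.002 w 0.304 F [ 0.4 -2.5  3.3] M [-1.21 -0.13 -0.  ]
```

View pics/w15z.png

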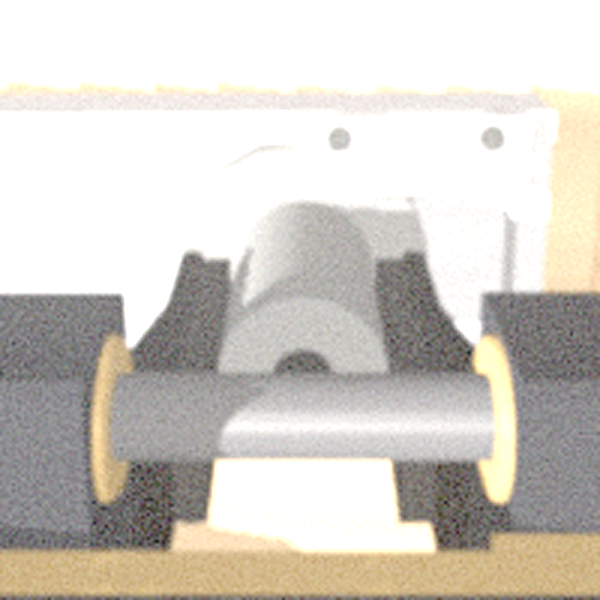

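The barrel is held (26 mm) and slid 12 mm easily. I'll slide it 48 mm more up the chute, well past y -59.

Emit:
jog_arm --pt "1 0 -0.005 0 0 0 0" --pt "1 0 -0.011 0 0 0 0" --pt "1 0 -0.017 0 0 0 0" --pt "1 0 -0.023 0 0 0 0" --pt "1 0 -0.029 0 0 0 0" --pt "1 0 -0.035 0 0 0 0" --pt "1 0 -0.041 0 0 0 0" --pt "1 0 -0.046 0 0 0 0" --pt "1 0 -0.048 0 0 0 0" --pt "1 0 -0.048 0 0 0 0"

```text
time_s: 18.65
tcp_pos: [0.6039, 0.0039, 0.035]
ee_rot: [[0.994, 0.106, -0.015], [0.107, -0.984, 0.141], [0.0, -0.142, -0.99]]
wrist_force: [-0.2, -2.8, 5.7]
gripper_width: 0.301
```

```bash
python3 - <<'E'
from h import *
where(); c=snap('wrist','w16');snap('side','s16')
d=load('s16'); cv2.imwrite('pics/s16z.png',cv2.resize(d['frame'][130:270,225:365,::-1],None,fx=4,fy=4,interpolation=cv2.INTER_CUBIC))
E
```

```text
t 18.65 tip chute mm [  1.8 -35.4  23.8] ang 0.002 w 0.301 F [-0.2 -2.8  5.7] M [-0.97 -0.05  0.03]
```

View pics/w16.png

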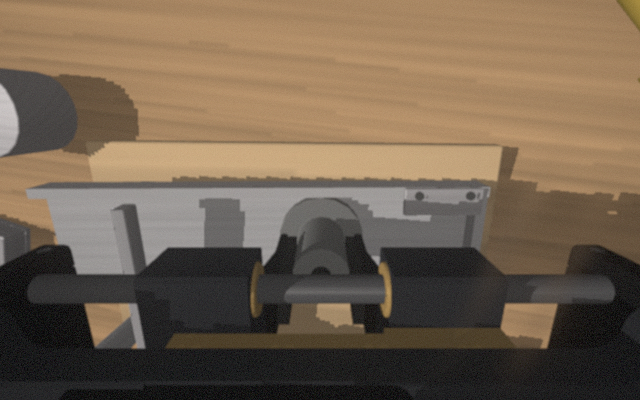

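View pics/s16z.png

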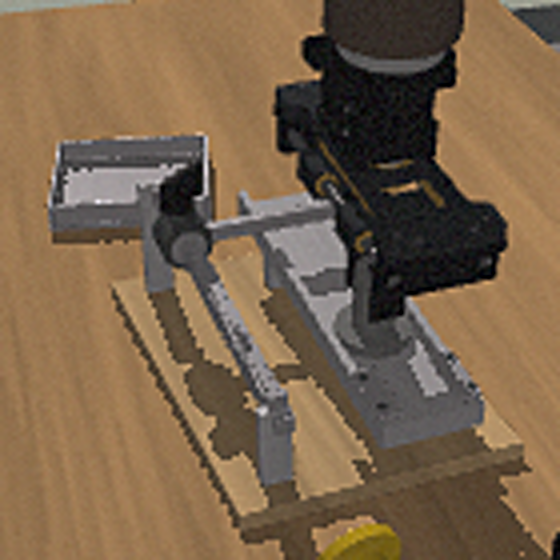

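The hub is clear of the strips: the flange at w16 (320,215) is well uphill of the strip ends (~405). I'll lift it square to the chute.

Emit:
jog_arm --pt "1 0 0 -0.005 0 0 0" --pt "1 0 0 -0.015 0 0 0" --pt "1 0 0 -0.03 0 0 0" --pt "1 0 0 -0.047 0 0 0" --pt "1 0 0 -0.065 0 0 0" --pt "1 0 0 -0.085 0 0 0" --pt "1 0 0 -0.105 0 0 0" --pt "1 0 0 -0.125 0 0 0" --pt "1 0 0 -0.14 0 0 0" --pt "1 0 0 -0.145 0 0 0"

```text
time_s: 19.58
tcp_pos: [0.6069, -0.0171, 0.1807]
ee_rot: [[0.994, 0.106, -0.012], [0.106, -0.984, 0.142], [0.003, -0.142, -0.99]]
wrist_force: [0.5, 0.2, -0.6]
gripper_width: 0.305
```

```bash
cat >> h.py <<'E'
def Rdown(a): 
    x=np.array([np.cos(a),np.sin(a),0]); z=np.array([0,0,-1.]); return np.stack([x,np.cross(z,x),z],1)
E
python3 - <<'E'
from h import *
where(); snap('wrist','w17')
# tips target above tray, slightly back so that camera sees tray; tip z .15
Rt=Rdown(-.13)
print(sense()['joints'].round(1))
for p in([.495,.343,.15],[.495,.343,.03]):
    print(delta(np.array(p)+.029*Rt[:,2],Rt))
E
```

```text
t 19.5833 tip chute mm [  2.5 -36.  171.1] ang 0.002 w 0.305 F [ 0.5  0.2 -0.6] M [-0.36 -0.08 -0.02]
[  8.8  21.5   1.1  -8.7 -69.3  90.4]
(array([-0.0731, -0.3578,  0.1112]), array([-0.1423,  0.0136,  0.2362]))
(array([-0.0735, -0.3407,  0.2299]), array([-0.1423,  0.0136,  0.2362]))
```

View pics/w17.png

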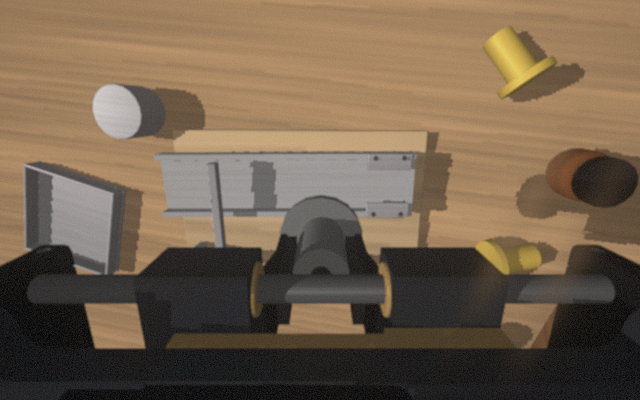

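The hub is held clear of everything. The tray is at w17 (75,215). I'll carry it over high in two legs.

Emit:
jog_arm --pt "1 -0.002 -0.01 0.002 -0.004 0 0.007" --pt "1 -0.006 -0.03 0.005 -0.012 0.001 0.02" --pt "1 -0.011 -0.055 0.009 -0.022 0.002 0.036" --pt "1 -0.017 -0.083 0.014 -0.032 0.003 0.054" --pt "1 -0.022 -0.111 0.019 -0.043 0.004 0.072" --pt "1 -0.028 -0.139 0.023 -0.054 0.005 0.09" --pt "1 -0.033 -0.167 0.028 -0.065 0.006 0.108" --pt "1 -0.039 -0.195 0.033 -0.076 0.007 0.126" --pt "1 -0.044 -0.218 0.037 -0.085 0.008 0.141" --pt "1 -0.047 -0.235 0.04 -0.092 0.009 0.152"

```text
time_s: 20.47
tcp_pos: [0.5317, 0.2163, 0.1699]
ee_rot: [[0.999, -0.045, -0.007], [-0.045, -0.998, 0.048], [-0.009, -0.048, -0.999]]
wrist_force: [0.2, -0.2, -1.4]
gripper_width: 0.307
```

```bash
python3 - <<'E'
from h import *
s=sense(); print(s['tcp_pos'],s['gripper_width'])
c=snap('wrist','w18')
Rt=Rdown(-.13)
for p in([.495,.343,.15],[.445,.343,.15]):
    print(delta(np.array(p)+.029*Rt[:,2],Rt))
E
```

```text
[0.53168758 0.2163361  0.16993842] 0.3066938778192335
(array([-0.0413, -0.1203,  0.0551]), array([-0.0483,  0.0112,  0.0866]))
(array([-0.0913, -0.1181,  0.0554]), array([-0.0483,  0.0112,  0.0866]))
```

View pics/w18.png

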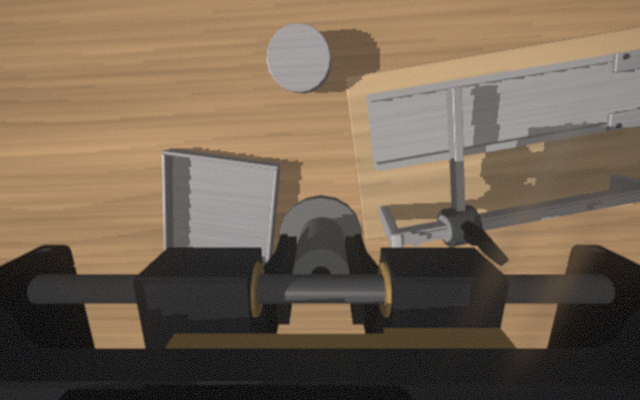

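Tray far corners are at w18 (163,150) and (278,166). The gate and wing are seen at the top of the bar, with the wing at a loose angle.

```bash
python3 - <<'E'
from h import *
c=load('w18'); a=onz(c,163,150,.022);b=onz(c,278,166,.022); d=(a-b)[:2]; print(a,b,np.linalg.norm(d))
u=d/np.linalg.norm(d); n=np.array([-u[1],u[0]]); print('yaw',np.arctan2(-u[0],u[1]))
m=(a+b)[:2]/2
for sg in(1,-1): print(m+sg*n*.065)
E
```

```text
[0.57025567 0.39634486 0.022     ] [0.54783223 0.27008094 0.022     ] 0.12823956702337105
yaw -0.17575941086661914
[0.49504534 0.34457853]
[0.62304256 0.32184727]
```

Emit:
jog_arm --pt "1 -0.004 -0.012 0.004 -0.005 0.001 0.01" --pt "1 -0.01 -0.029 0.01 -0.012 0.003 0.024" --pt "1 -0.017 -0.048 0.018 -0.019 0.004 0.039" --pt "1 -0.024 -0.067 0.027 -0.027 0.006 0.055" --pt "1 -0.03 -0.086 0.036 -0.034 0.008 0.07" --pt "1 -0.036 -0.104 0.045 -0.041 0.01 0.085" --pt "1 -0.04 -0.115 0.052 -0.046 0.011 0.095" --pt "1 -0.041 -0.121 0.055 -0.048 0.011 0.1" --pt "1 -0.041 -0.121 0.055 -0.048 0.011 0.1" --pt "1 -0.041 -0.121 0.055 -0.048 0.011 0.1"

```text
time_s: 21.35
tcp_pos: [0.498, 0.3393, 0.1223]
ee_rot: [[0.989, -0.145, 0.001], [-0.145, -0.989, -0.0], [0.001, 0.0, -1.0]]
wrist_force: [-1.1, 0.3, -1.1]
gripper_width: 0.304
```

```bash
python3 - <<'E'
from h import *
s=sense(); print(s['tcp_pos'],s['gripper_width'],s['ee_rot'].round(3).tolist())
c=snap('wrist','w19'); d=snap('side','s19')
cv2.imwrite('pics/s19z.png',cv2.resize(d['frame'][100:220,215:345,::-1],None,fx=5,fy=5,interpolation=cv2.INTER_CUBIC))
Rt=Rdown(-.15)
for p in([.495,.344,.05],[.495,.344,.029]):
    print(delta(np.array(p)+.029*Rt[:,2],Rt))
E
```

```text
[0.49802886 0.33930408 0.12226614] 0.30430680101266777 [[0.989, -0.145, 0.001], [-0.145, -0.989, -0.0], [0.001, 0.0, -1.0]]
(array([-0.0047, -0.0043,  0.1022]), array([-0.0012, -0.0026,  0.0032]))
(array([-0.0047, -0.0043,  0.1232]), array([-0.0012, -0.0026,  0.0032]))
```

View pics/w19.png

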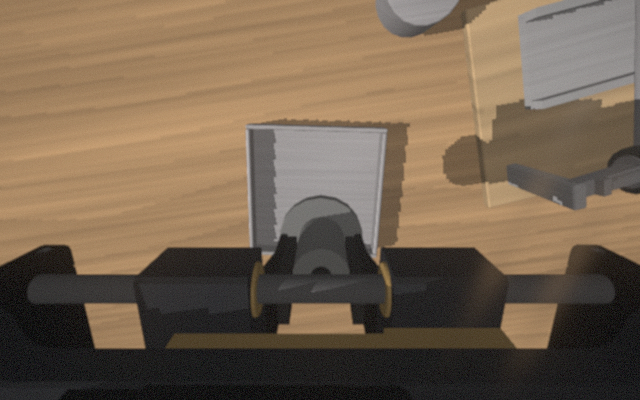

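View pics/s19z.png

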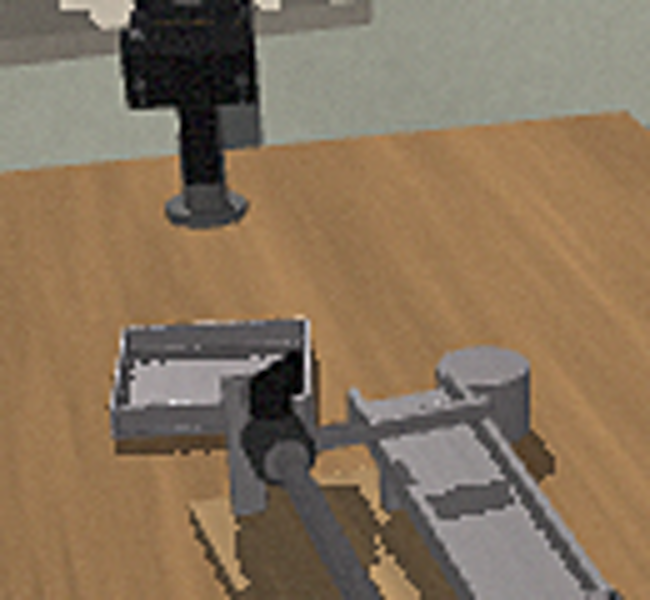

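The hub hangs level over the tray, which is square to the tool. I'll descend most of the way.

Emit:
jog_arm --pt "1 -0.001 -0.001 0.008 0 -0.002 0" --pt "1 -0.003 -0.003 0.022 0 -0.002 0" --pt "1 -0.005 -0.004 0.038 0 -0.002 0" --pt "1 -0.005 -0.004 0.055 0 -0.002 0" --pt "1 -0.005 -0.004 0.072 0 -0.002 0" --pt "1 -0.005 -0.004 0.088 0 -0.002 0" --pt "1 -0.005 -0.004 0.102 0 -0.002 0" --pt "1 -0.005 -0.004 0.112 0 -0.002 0" --pt "1 -0.005 -0.004 0.116 0 -0.002 0" --pt "1 -0.005 -0.004 0.116 0 -0.002 0"

```text
time_s: 22.28
tcp_pos: [0.4941, 0.3436, 0.006]
ee_rot: [[0.989, -0.146, -0.001], [-0.146, -0.989, -0.0], [-0.0, 0.0, -1.0]]
wrist_force: [0.5, 0.2, -0.3]
gripper_width: 0.306
```

```bash
python3 - <<'E'
from h import *
s=sense(); print(s['tcp_pos'],s['wrist_force'],s['gripper_width'],s['ee_rot'].round(3)[:,2])
c=snap('wrist','w20'); d=snap('side','s20')
cv2.imwrite('pics/s20z.png',cv2.resize(d['frame'][130:210,225:335,::-1],None,fx=6,fy=6,interpolation=cv2.INTER_CUBIC))
E
```

```text
[0.4941495  0.34364451 0.0060394 ] [ 0.48963927  0.18878655 -0.30768374] 0.30583118605258697 [-0.001 -0.    -1.   ]
```

View pics/w20.png

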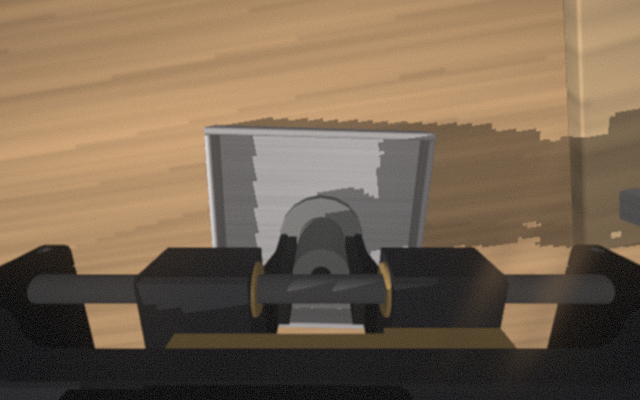

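View pics/s20z.png

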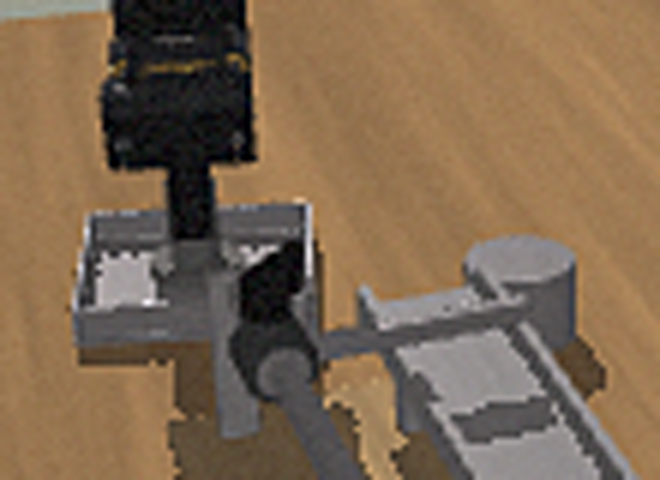

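The hub is inside the tray and near its centre, with no contact yet. I'll lower it the last millimetres slowly.

Emit:
jog_arm --pt "1 0 0 0.002 0 0 0" --pt "1 0 0 0.003 0 0 0" --pt "1 0 0 0.004 0 0 0" --pt "1 0 0 0.005 0 0 0" --pt "1 0 0 0.0055 0 0 0" --pt "1 0 0 0.006 0 0 0" --pt "1 0 0 0.0065 0 0 0" --pt "1 0 0 0.0065 0 0 0" --pt "1 0 0 0.0065 0 0 0" --pt "1 0 0 0.0065 0 0 0"

```text
time_s: 23.22
tcp_pos: [0.4944, 0.3445, 0.0005]
ee_rot: [[0.989, -0.146, 0.001], [-0.146, -0.989, 0.001], [0.001, -0.001, -1.0]]
wrist_force: [0.2, -0.3, -0.7]
gripper_width: 0.305
```

Emit:
jog_arm --pt "1 0 0 0.0005 0 0 0" --pt "1 0 0 0.001 0 0 0" --pt "1 0 0 0.0015 0 0 0" --pt "1 0 0 0.002 0 0 0" --pt "1 0 0 0.002 0 0 0" --pt "1 0 0 0.002 0 0 0" --pt "1 0 0 0.002 0 0 0" --pt "1 0 0 0.002 0 0 0" --pt "1 0 0 0.002 0 0 0" --pt "1 0 0 0.002 0 0 0"

```text
time_s: 24.05
tcp_pos: [0.4945, 0.3445, -0.0009]
ee_rot: [[0.989, -0.145, 0.001], [-0.145, -0.989, 0.001], [0.001, -0.001, -1.0]]
wrist_force: [-2.9, -0.5, 6.7]
gripper_width: 0.304
```

There is a 6.7 N contact: the foot is on the tray floor. I'll release and rise.

Emit:
jog_arm --pt "1 0 0 -0.0005 0 0 0" --pt "1 0 0 -0.0005 0 0 0" --pt "0.1 0 0 -0.0005 0 0 0" --pt "-0.3 0 0 -0.0005 0 0 0" --pt "-0.3 0 0 -0.0005 0 0 0" --pt "-0.3 0 0 -0.0005 0 0 0" --pt "-0.3 0 0 -0.0005 0 0 0" --pt "-0.3 0 0 -0.0005 0 0 0" --pt "-0.3 0 0 -0.0005 0 0 0" --pt "-0.3 0 0 -0.0005 0 0 0"

```text
time_s: 24.88
tcp_pos: [0.4945, 0.3445, -0.001]
ee_rot: [[0.989, -0.146, 0.001], [-0.146, -0.989, 0.001], [0.001, -0.001, -1.0]]
wrist_force: [0.5, 0.3, 0.8]
gripper_width: 0.648
```

Emit:
jog_arm --pt "-0.3 0 0 -0.008 0 0 0" --pt "-0.3 0 0 -0.02 0 0 0" --pt "-0.3 0 0 -0.035 0 0 0" --pt "-0.3 0 0 -0.055 0 0 0" --pt "-0.3 0 0 -0.075 0 0 0" --pt "-0.3 0 0 -0.095 0 0 0" --pt "-0.3 -0.02 0 -0.115 0 0 0" --pt "-0.3 -0.04 0 -0.13 0 0 0" --pt "-0.3 -0.05 0 -0.14 0 0 0" --pt "-0.3 -0.05 0 -0.14 0 0 0"

```text
time_s: 25.72
tcp_pos: [0.4445, 0.3529, 0.1423]
ee_rot: [[0.99, -0.143, 0.004], [-0.143, -0.99, 0.005], [0.004, -0.006, -1.0]]
wrist_force: [-0.5, 0.8, 1.0]
gripper_width: 0.649
```

```bash
python3 - <<'E'
from h import *
s=sense(); print(s['tcp_pos'],s['wrist_force'],s['gripper_width'])
c=snap('wrist','w21'); d=snap('side','s21'); t=snap('top','t21')
cv2.imwrite('pics/s21z.png',cv2.resize(d['frame'][130:290,225:425,::-1],None,fx=4,fy=3.75,interpolation=cv2.INTER_CUBIC))
cv2.imwrite('pics/t21z.png',cv2.resize(t['frame'][130:280,165:465,::-1],None,fx=2.6,fy=2.6,interpolation=cv2.INTER_CUBIC))
E
```

```text
[0.44447575 0.35294775 0.14230556] [-0.47159716  0.83273417  0.99105787] 0.6494328333810571
```

View pics/w21.png

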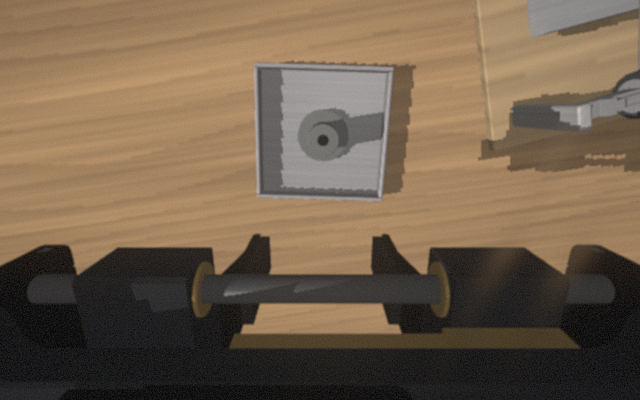

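View pics/s21z.png

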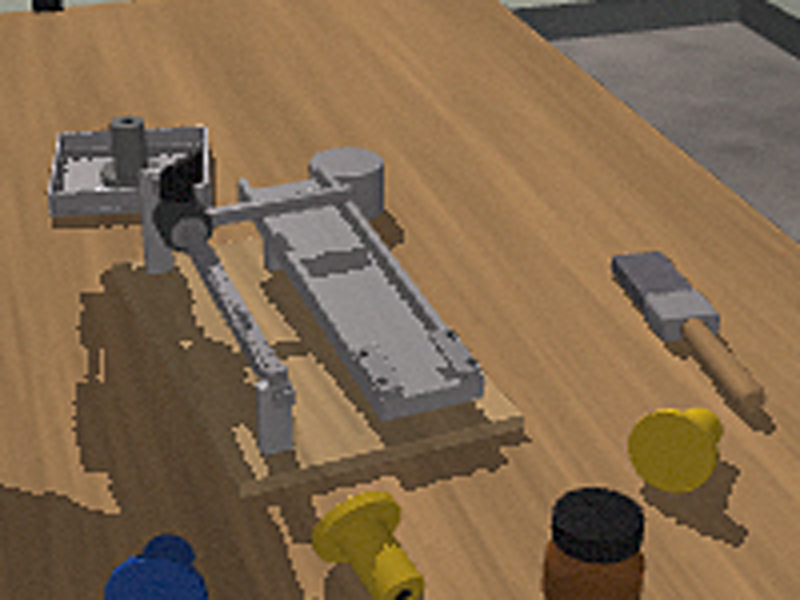

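View pics/t21z.png

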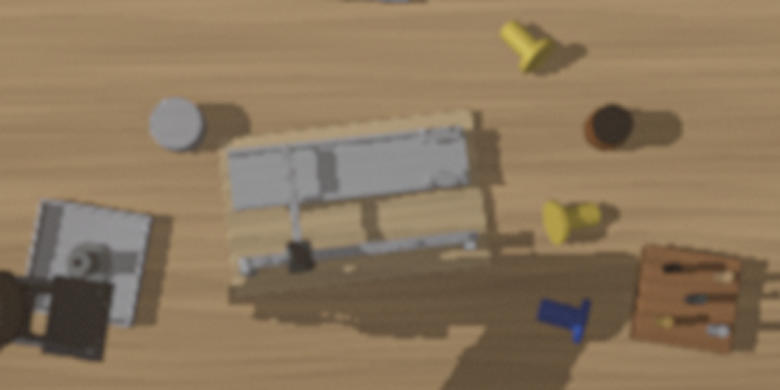

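The hub stands upright near the tray centre, and the jar, tin, caddy and look-alikes have not moved. I'll check the gate travel and the wing angle once from w18 and w12.

```bash
python3 - <<'E'
from h import *
for n,pts in (('w18',[(455,100),(460,190)]),('w12',[(425,78),(350,180)])):
    c=load(n); print(n,'arm centre',[onch(c,*p,34) for p in pts])
c=load('w18'); a=onch(c,502,258,80);b=onch(c,462,222,80); print('wing',a,b,'ang',np.arctan2(*(b-a)[1::-1]))
c=load('w12'); a=onch(c,324,258,80);b=onch(c,325,203,80); print('wing',a,b,'ang',np.arctan2(*(b-a)[1::-1]))
t0,t1=load('top0'),load('t21')
d=np.abs(t0['frame'].astype(int)-t1['frame']).max(2)
for nm,(u,v) in dict(jar=(400,178),tin=(233,178),caddy=(430,245)).items(): print(nm,d[v-14:v+15,u-14:u+15].mean())
E
```

```text
w18 arm centre [array([17.9, 73.9, 34. ]), array([-58.9,  71.7,  34. ])]
w12 arm centre [array([24. , 71.1, 34. ]), array([-62.3,  69.9,  34. ])]
wing [-104.5   63.1   80. ] [-68.3  94.7  80. ] ang 0.7176553721273997
wing [-106.9   62.3   80. ] [-76.3  83.4  80. ] ang 0.6036729625407039
jar 5.426872770511296
tin 6.042806183115339
caddy 4.915576694411415
```

```bash
python3 -c "
from h import *
print(finish_job())"
```

```text
the job is handed in; nothing more can be done
None
```

The job is done and handed in at about 26 s of the 64 s allowed.

**What I did**
- I gripped the wing and turned the screw counter-clockwise to about 1.25 rad.
- I moved the gate about 140 mm to its upper stop, using the held wing rather than pushing on the gate arm. The wrist force rose to about 7.6 N at the stop.
- I gripped the hub's barrel and slid it up the chute to about y -36, clear of the strips. I then lifted it out square to the floor and stood it in the tray.

**Last checks**
- **Hub:** it stands upright near the tray centre in the wrist, side and top views.
- **Gate:** pictures taken after release put the arm at chute y of about 70 to 74, where fully up is 70. It was still at the top in the final pictures.
- **Screw:** the wing angle measured 0.60 to 0.72 rad, which is a screw angle of about 1.25 to 1.37 rad, so it is loose.
- **Jar, tin, caddy and look-alikes:** they look unmoved in the last pictures. The jar, tin and caddy areas barely changed between the first and last top pictures.
- **Robot:** it touches nothing.

**What failed or disagreed**
- The first grasp closed just above the wing without gripping it. Two cameras showed the real fingertips about 29 mm behind the reported TCP, so I allowed for that offset from then on.
- My estimate of the chute's position was about 1 mm off in x and y.

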